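Key and hub onto the leaning drive shaft, then its cover

ROBOT

A 6-joint arm with a two-finger parallel gripper is mounted at the origin on the work surface. World frame = base frame: x ahead of the robot, y to its left, z up, the work surface at z = 0. Lengths are in m, angles in rad, forces in N, time in s.
With the tool pointing down it reaches from about 0.35 to 0.775 m from the base axis. Payload 5.5 kg.
Tool frame: the origin (TCP) lies at the very end of the fingers, on their centre line; the grasp point (between the pads) lies 19 mm behind it; z points along the fingers, y is the line along which they close (so a half turn about z gives the same grasp; the last joint's range is limited). The gripper opens to 85 mm and grips with 20 to 120 N. Pads are 22 mm wide; open, the fingers measure 114 mm over their backs; the gripper's body (76 mm by 85 mm) begins 54 mm behind the grasp point. The pads swing forward as they close: fully open they stand 13 mm farther back than shut.
Start: joints at [-1.311, 0.313, 0.046, 1.304, 0, 1.431], TCP at [0.224, -0.53, 0.231] pointing down, gripper open.
Joint ranges: [-2.76, 2.76], [-0.86, 1.69], [-1.03, 1.26], [-2.2, 2.34], [-1.47, 1.5], [-3.14, 3.14]. Speed limits (rad/s): [2.57, 2.57, 3.14, 3.14, 3.14, 3.14].

INTERFACE

Orientations are given as a unit quaternion [w, x, y, z].
In Python, from workcell import env gives the robot as it stands. The module is installed in compiled form; this text tells all that it offers.
- The arm moves only by the tool jog_arm, never from a script. Its argument "rows" is a list of rows, each a list of 6 numbers: the shift along the world's x, y, z in units of 40 mm (1.0 is 40 mm), then the turn, a rotation vector about the world's x, y, z in units of 6 degrees (1.0 is 6 degrees). In form: [[x, y, z, wx, wy, wz], ...]. A call has 1 to 12 rows; each row is the pose to reach, as a shift and turn from the pose commanded when the call began; what a row does not reach only later rows make up. A row lasts 1/12 s, in which the tool goes at most 41.7 mm and 7.16 degrees, less where a joint would pass 70% of its speed; a pose out of reach is approached as far as the arm can. A call with a gripper value outside its range is refused whole. "jaw" is the gripper command: -1 is fully open, 1 is shut, values between are in proportion, set as the call begins (left out, the last holds). The fingers move at their own pace and stop on an object; "force" is the grip in N (left out, the last holds). Time passes only in rows, so rows that repeat a pose let the fingers close. It gives the time, the measured TCP pose, the force, the opening and the grip force at its end, in the units of the state.
- env.get_state(): the state, without advancing time (a new reading comes with each control period).
- env.read_camera(name): name is "scene" or "top" or "wrist"; returns a dict with "pixels" (400x640x3 uint8, red, green, blue), "mtx" (3x3 intrinsics, pixels), "k1" (the pictures are not rectified: a ray, as slopes to the right and down, at radius r is drawn at 1 + k1 r^2 times it, then the intrinsics apply), "cam_to_world" (4x4, takes a point from camera to world coordinates). Camera axes: x right, y up, looking along -z (the intrinsics and any distortion apply to the point x, -y, -z); pixel columns grow to the right and rows downward; lengths in m; the calibration is good to about 2 mm. A picture is of the moment at which its call begins. There is no depth.
- env.hand_in(): hands the job in; it is judged then, once.
The state is a dict: "clock": time; "joint_pos": joint angles; "qvel": joint speeds; "tau": joint torques, N m; "tcp_pos": TCP position; "orientation": TCP orientation; "wrist_force": force on the tool from outside, world axes, zero at the start; "ft_torque": the same for the moment, N m; "finger_gap": finger opening in m; "grip_force": force on a finger pad.
Only numpy, scipy, OpenCV 4.12 (cv2) and the standard library are available. Lean on these libraries where they do the work, as an engineer would, in place of code of your own. Each camera call takes 0.05 s, during which the arm holds its last target. There are 200 camera calls.

TASK

Refit the drive head on the repair bench: drop the loose steel key into the slot along the top of the leaning shaft, then slide the hub over the shaft and key, keyway up, fully home against the housing. Finally seat the cover plate flat on the housing with its two holes over the two studs and its solid end out over the hub, and leave the awl and the open tin where they are.

Things in the scene. Friction and masses are not known exactly. Their poses are not given: they have to be found in the camera images.
- arbor: Fixed shaft, 36 mm diameter, 98 mm long, last 10 mm tapered to 22 mm, out of a grey housing that stands turned differently each time. Origin: on the shaft's axis in the housing's front face, 110 mm above the bench. x: along the shaft to its free end, 25 degrees above level, away from the robot; y level; z square to both, 25 degrees from vertical. The hub's home: its point at x 25, y 0, z 0 mm.
- slot_floor (a point): Middle of the floor of the slot in the shaft's upper side, axes as arbor (43 mm along the shaft, 9 mm above its axis). The slot is 74 mm long (x), 16.4 mm wide (y), 9 mm deep, closed at both ends, open towards +z. The seated key's centre is 11 mm above this point along z.
- stud_mid (a point): Half-way between the feet of the two studs on the housing's flat top, axes as arbor (55 mm behind its origin, 44 mm above the shaft's axis). Studs 10 mm diameter, 24 mm tall along z, tapered tips, at y -26 and +26 mm. The top reaches 38 mm to either side in y, 30 mm behind and 55 mm ahead in x. The seated cover's rib centre is at x 45, y 0, z 23 mm from here.
- key_center (a point): Loose steel key, a bar 70 mm long (x), 14 mm wide (y), 22 mm tall (z), lying on the bench, top up, both ends of the top sloped off over the last 6 mm. The point is its centre, 11 mm above its underside. Same either way round.
- hub_bore (a point): Loose aluminium hub on its flat foot, bore level, keyway up. 50 mm long along the bore (x), upright flat sides 62 mm apart (y), foot 33 mm below and flat top 41 mm above the bore's axis. Bore 40 mm diameter, right through; keyway above it (+z) 18 mm wide, roof 34 mm above the axis. Point: on the bore's axis, half-way along. Same end for end. About 0.45 kg.
- cover_rib (a point): Loose dark steel cover plate flat on the bench, 130 (x) x 80 (y) x 5 mm, with an upright grip rib on its middle 60 mm long (x), 10 mm thick (y), 36 mm tall. Point: the rib's centre, 23 mm above the plate's underside. Two 14 mm holes at x -45, y -26 and +26 mm from the point; the +x end has none. Fitted, its axes lie along those of arbor. About 0.22 kg.
- awl: Bystander: awl with a wooden handle, 26 mm thick, 170 mm long, lying near the drive head, x along it; origin on the bench under its middle
- tin: Bystander: open steel tin of 60 mm diameter, 45 mm tall; origin under its centre

How it is judged:
By the outcome, as a careful person would: the job done as asked, in the order asked, and still so for the second after the job is handed in, with the robot touching nothing.
It also fails if it takes over 72 s, if anything falls off the work surface, if the arm or the gripper's body presses on something with over 40 N, if the wrist force passes 120 N, or if a joint passes its speed limit or range.

## Working session

There is one attempt and no reset: what is moved stays moved. The work goes in short steps, Python scripts to look and compute and a tool call to move; the robot and the scene stay as the last step left them, time stands still between calls to the robot, and variables do not carry over. Pictures are saved under pics/ and viewed, at most 10 in all, crops included, and the job is handed in when it is done.

Besides the shell and the picture viewer there is one more tool, called after ">>>" by a JSON object that holds its "op" and its "data", one argument or row to a line. jog_arm: Moves the arm, as the interface text tells. Its arguments: {"type":"object","properties":{"rows":{"type":"array","items":{"type":"array","items":{"type":"number"}}},"jaw":{"type":"number"},"force":{"type":"number"}},"required":["rows"]}

```bash
mkdir -p pics
cat > h.py <<'E'
import numpy as np, cv2
from workcell import env
from scipy.spatial.transform import Rotation as R
def shot(n,f):
    c=env.read_camera(n); cv2.imwrite('pics/'+f+'.png',c['pixels'][:,:,::-1]); np.savez('pics/'+f+'.npz',**{k:c[k] for k in('pixels','mtx','k1','cam_to_world')}); return c
def load(f): return dict(np.load('pics/'+f+'.npz'))
def ray(c,uv):
    K=c['mtx']; k=float(c['k1']); d=np.array([(uv[0]-K[0,2])/K[0,0],(uv[1]-K[1,2])/K[1,1]])
    s=d.copy()
    for _ in range(20): s=d/(1+k*(s@s))
    T=c['cam_to_world']; v=T[:3,:3]@np.array([s[0],-s[1],-1]); return T[:3,3],v
def onz(c,uv,z):
    o,v=ray(c,uv); return o+v*(z-o[2])/v[2]
def proj(c,P):
    T=c['cam_to_world']; p=T[:3,:3].T@(np.array(P)-T[:3,3]); s=np.array([p[0],-p[1]])/-p[2]
    s=s*(1+float(c['k1'])*(s@s)); return np.array([c['mtx'][0,0]*s[0]+c['mtx'][0,2],c['mtx'][1,1]*s[1]+c['mtx'][1,2]])
def tri(*cu):
    A=0;b=0
    for c,uv in cu:
        o,v=ray(c,uv); v=v/np.linalg.norm(v); M=np.eye(3)-np.outer(v,v); A=A+M; b=b+M@o
    return np.linalg.solve(A,b)
def st():
    s=env.get_state(); q=s['orientation']; return s, R.from_quat([q[1],q[2],q[3],q[0]])
E
python3 -c "
from h import *
shot('top','top0');c=shot('scene','scene0');print(c['mtx'],c['cam_to_world']);s,r=st();print(s,r.as_matrix())"
```

```text
[[437.46340496   0.         315.95534062]
 [  0.         437.46340496 204.27731283]
 [  0.           0.           1.        ]] [[-0.10256985 -0.65765567  0.74630318  1.21989917]
 [ 0.99449661 -0.05169315  0.09112795  0.05331221]
 [-0.02135206  0.75154297  0.6593385   0.72392074]
 [ 0.          0.          0.          1.        ]]
{'clock': 0.1, 'joint_pos': array([-1.31063661e+00,  3.13933179e-01,  4.50999279e-02,  1.30363588e+00,
        3.74044518e-05,  1.43121264e+00]), 'qvel': array([-0.00113075,  0.00069697,  0.00139097,  0.00112708,  0.00187433,
        0.00026237]), 'tau': array([ 2.34693834e-03, -4.81726635e+01,  2.99244171e+01,  1.27464309e-02,
       -7.47637591e-05,  1.73295490e-05]), 'tcp_pos': array([ 0.22366893, -0.52920888,  0.23049659]), 'orientation': array([-8.36010467e-04,  9.80091718e-01,  1.98543507e-01, -3.17263058e-05]), 'wrist_force': array([ 0.52043193,  0.63414917, -0.30263842]), 'ft_torque': array([0.05400547, 0.04444276, 0.00786491]), 'grip_force': 0.0, 'finger_gap': 0.08544745926151477} [[ 9.21160950e-01  3.89181640e-01 -3.94158279e-04]
 [ 3.89181747e-01 -9.21159554e-01  1.62613577e-03]
 [ 2.69779521e-04 -1.65133197e-03 -9.99998600e-01]]
```

View pics/top0.png

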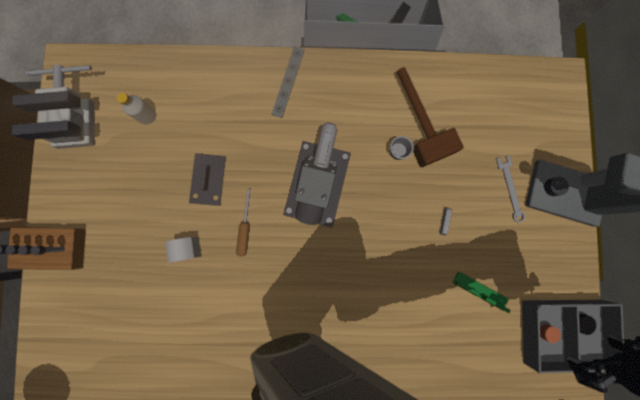

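View pics/scene0.png

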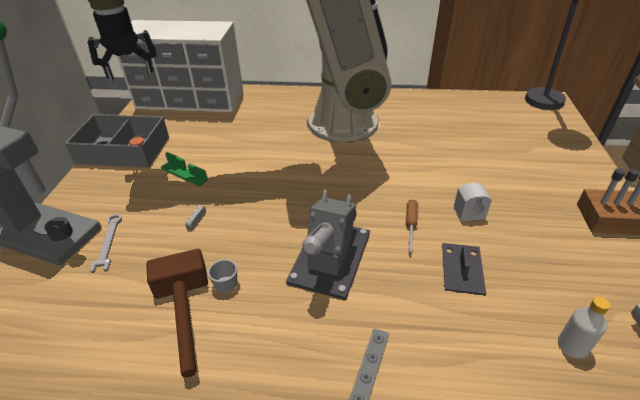

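The top view shows the key at (446,221), hub at (181,249), cover at (208,180) with its holes at the lower end, housing at (317,185) with the shaft out to (330,128), awl at (245,220) and tin at (400,147). The scene view confirms this: cover holes on the robot side, hub keyway up.

Run:
```python
from h import *
c=load('top0');s=load('scene0')
print(c['cam_to_world'],c['mtx'][0,0],c['k1'])
for n,uv,z in [('key',(446,221),.022),('hub',(181,249),.074),('cover',(208,180),.005),('tin',(400,147),.045),('awl',(245,220),.013),('shaft end',(328,128),.15),('ho',(317,185),.14)]: print(n,onz(c,uv,z).round(4))
im=c['pixels'][:,:,::-1]
a=cv2.resize(im[115:260,160:460],(780,377),interpolation=cv2.INTER_CUBIC)
cv2.imwrite('pics/topc.png',a)
# key & hub masks
g=cv2.cvtColor(im,cv2.COLOR_BGR2HSV)
for n,(x0,y0,x1,y1),z in [('key',(430,200,462,242),.022),('hub',(155,228,205,268),.074),('cover',(180,145,235,210),.005)]:
    m=(g[y0:y1,x0:x1,1]<60).astype('u1'); k,l,t,ce=cv2.connectedComponentsWithStats(m); i=1+t[1:,4].argmax()
    p=np.argwhere(l==i)[:,::-1]+[x0,y0]; r=cv2.minAreaRect(p.astype('f4')); w=[onz(c,q,z)[:2] for q in cv2.boxPoints(r)]
    e=sorted([(w[1]-w[0],),(w[2]-w[1],)],key=lambda v:np.linalg.norm(v[0]))
    print(n,r,'ctr',onz(c,r[0],z).round(4),[ (np.linalg.norm(v[0]).round(4),np.degrees(np.arctan2(v[0][1],v[0][0])).round(1)) for v in e])
```

```text
[[ 0.0130243   0.9943016  -0.10580498  0.44247701]
 [-0.99930797  0.01663036  0.03327165  0.00771929]
 [ 0.03484163  0.10529842  0.99383012  0.9519299 ]
 [ 0.          0.          0.          1.        ]] 370.2742642192126 -0.03877735228082508
key [ 0.481  -0.3238  0.022 ]
hub [0.4045 0.321  0.074 ]
cover [0.5779 0.2858 0.005 ]
tin [ 0.6649 -0.2016  0.045 ]
awl [0.4767 0.1858 0.013 ]
shaft end [ 0.6787 -0.0162  0.15  ]
ho [0.5517 0.0062 0.14  ]
key ((445.8846740722656, 221.07693481445312), (7.256296634674072, 26.475675582885742), 11.309932708740234) ctr [ 0.4808 -0.3235  0.022 ] [(np.float64(0.0188), np.float64(-100.3)), (np.float64(0.0678), np.float64(-12.5))]
hub ((182.1759796142578, 248.468017578125), (22.45012664794922, 32.91492462158203), 79.69515228271484) ctr [0.4057 0.3183 0.074 ] [(np.float64(0.0524), np.float64(-167.1)), (np.float64(0.0765), np.float64(-78.7))]
cover ((206.8231658935547, 179.09144592285156), (30.147809982299805, 49.25246810913086), 6.34019136428833) ctr [0.5802 0.2889 0.005 ] [(np.float64(0.0781), np.float64(-95.4)), (np.float64(0.1274), np.float64(-3.2))]
```

View pics/topc.png

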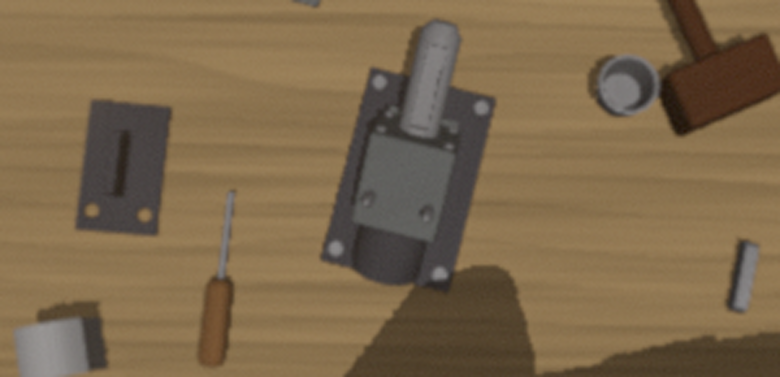

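The crop shows the studs at about (301,192) and (324,197) in full-image pixels, and the cover holes at (195,196) and (216,198). I'll go to the key first.

>>> {"op": "jog_arm", "data": {
  "rows": [
    [6.4, 5.1, -1, 0, 0, 12],
    [6.4, 5.1, -1, 0, 0, 12],
    [6.4, 5.1, -1, 0, 0, 12],
    [6.4, 5.1, -1, 0, 0, 12],
    [6.4, 5.1, -1, 0, 0, 12],
    [6.4, 5.1, -1, 0, 0, 12],
    [6.4, 5.1, -1, 0, 0, 12],
    [6.4, 5.1, -1, 0, 0, 12],
    [6.4, 5.1, -1, 0, 0, 12],
    [6.4, 5.1, -1, 0, 0, 12],
    [6.4, 5.1, -1, 0, 0, 12],
    [6.4, 5.1, -1, 0, 0, 12]
  ],
  "jaw": -1
}}

```text
clock: 1.1
tcp_pos: [0.4797, -0.3254, 0.1909]
orientation: [-0.0, 0.677, 0.736, -0.0]
wrist_force: [-0.2, -0.1, 0.8]
finger_gap: 0.0853
grip_force: 0.0
```

>>> {"op": "jog_arm", "data": {
  "rows": [
    [0, 0, -0.8, 0, 0, 12.1],
    [0, 0, -0.8, 0, 0, 12.1],
    [0, 0, -0.8, 0, 0, 12.1],
    [0, 0, -0.8, 0, 0, 12.1],
    [0, 0, -0.8, 0, 0, 12.1],
    [0, 0, -0.8, 0, 0, 12.1],
    [0, 0, -0.8, 0, 0, 12.1],
    [0, 0, -0.8, 0, 0, 12.1],
    [0, 0, -0.8, 0, 0, 12.1],
    [0, 0, -0.8, 0, 0, 12.1],
    [0, 0, -0.8, 0, 0, 12.1],
    [0, 0, -0.8, 0, 0, 12.1]
  ]
}}

```text
clock: 2.1
tcp_pos: [0.4793, -0.3262, 0.1593]
orientation: [-0.0, 0.112, 0.994, 0.0]
wrist_force: [0.7, -0.4, 0.2]
finger_gap: 0.0852
grip_force: 0.0
```

```bash
cat >> h.py <<'E'
def mpos():
    s,r=st(); m=r.as_matrix(); print('t',s['clock'],'tcp',s['tcp_pos'].round(4),'yaw',np.degrees(np.arctan2(m[1,0],m[0,0])).round(2),'tz',m[:,2].round(4),'f',s['wrist_force'].round(1),'gap',round(s['finger_gap'],4),'grip',round(s['grip_force'],1),'q',s['joint_pos'].round(2)); return s,r
E
python3 -c "
from h import *
mpos();c=shot('wrist','w1');print(c['cam_to_world'].round(3),proj(c,[.481,-.3235,.022]))"
```

```text
t 2.1 tcp [ 0.4793 -0.3262  0.1593] yaw 167.19 tz [-0.e+00  2.e-04 -1.e+00] f [ 0.7 -0.4  0.2] gap 0.0852 grip 0.0 q [-0.74  0.35 -0.08  1.14  0.   -0.51]
[[ 0.222 -0.925 -0.308  0.399]
 [ 0.975  0.211  0.071 -0.308]
 [-0.    -0.316  0.949  0.302]
 [ 0.     0.     0.     1.   ]] [320.16431627 194.5409745 ]
```

View pics/w1.png

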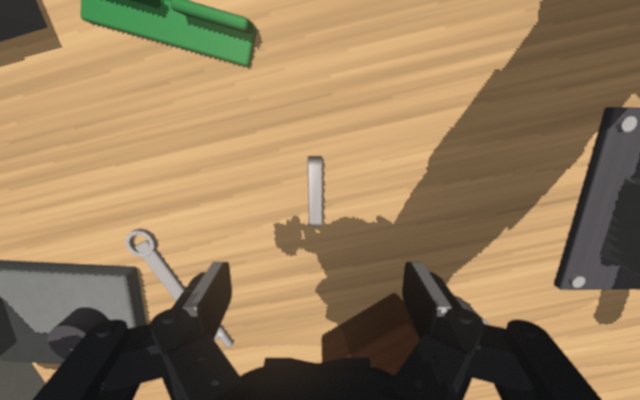

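The wrist view shows the key's top at (316,190), nearly upright in the image between the fingers.

Run:
```python
from h import *
c=load('w1'); im=c['pixels'][:,:,::-1]; g=cv2.cvtColor(im,cv2.COLOR_BGR2HSV)
x0,y0,x1,y1=295,145,340,235
for z,m in [(.022,((g[...,1]<50)&(g[...,2]>130))),(0.011,(g[...,1]<70))]:
    m=m[y0:y1,x0:x1].astype('u1');k,l,t,ce=cv2.connectedComponentsWithStats(m); i=1+t[1:,4].argmax()
    p=np.argwhere(l==i)[:,::-1]+[x0,y0]; r=cv2.minAreaRect(p.astype('f4')); b=cv2.boxPoints(r); w=[onz(c,q,z)[:2] for q in b]
    e=[w[1]-w[0],w[2]-w[1]]
    print(r,onz(c,r[0],z).round(4),[(np.linalg.norm(v).round(4),np.degrees(np.arctan2(v[1],v[0])).round(1)) for v in e])
for y in range(150,235,8): print(y,g[y,302:332,2],g[y,302:332:3,1])
```

```text
((314.5, 192.0), (64.0, 13.0), 90.0) [ 0.4773 -0.3283  0.022 ] [(np.float64(0.0122), np.float64(77.1)), (np.float64(0.0646), np.float64(-12.6))]
((315.0, 191.0), (68.0, 14.0), 90.0) [ 0.4794 -0.3284  0.011 ] [(np.float64(0.0136), np.float64(77.1)), (np.float64(0.0712), np.float64(-12.5))]
150 [215 215 217 217 219 219 219 220 220 221 221 222 222 222 222 222 222 222
 222 222 221 221 221 220 220 220 219 219 219 219] [109 109 108 107 107 107 107 107 108 108]
158 [217 217 218 217 206 174 132 107 101 101 100 100 100 100  99  99  99  97
  99 109 140 175 199 208 209 209 210 211 210 211] [108 108  75  45  43  44  49 106 109 108]
166 [214 214 215 215 206 188 192 214 222 221 218 214 211 207 205 203 199 195
 185 158 131 129 155 191 209 211 212 210 211 211] [108 108  33  16  17  18  21  97 109 108]
174 [205 206 206 206 202 189 191 211 221 218 214 211 208 204 202 200 196 193
 184 159 134 133 161 201 219 221 220 220 219 219] [107 108  39  16  18  19  19  96 108 108]
182 [217 218 217 218 213 194 184 203 215 214 209 205 201 198 196 194 194 193
 184 159 131 127 153 191 210 213 213 212 212 212] [108 10
[... 348 characters left out ...]
 19  17  20  94 108 108]
206 [206 204 203 202 202 191 176 179 192 196 192 190 187 188 189 190 190 189
 178 149 120 120 150 184 200 203 204 206 207 210] [108 107  65  18  19  20  19  96 110 109]
214 [220 221 221 222 221 214 191 179 186 188 189 188 187 187 187 188 188 187
 177 148 124 133 169 209 223 225 223 223 223 222] [108 106  79  18  19  19  20  98 107 106]
222 [210 206 211 220 219 202 170 158 172 181 182 182 181 181 182 182 182 181
 174 155 134 133 159 193 209 213 213 209 196 179] [108 108  80  18  18  18  18  94 107 107]
230 [162 145 130 127 126 126 127 126 126 126 125 127 139 167 187 184 168 148
 132 127 125 125 125 124 125 124 124 124 124 124] [107 104 106 107 108 108 106 106 108 105]
```

>>> {"op": "jog_arm", "data": {
  "rows": [
    [-0.03, -0.05, -1, 0, 0, 0],
    [-0.03, -0.05, -2, 0, 0, 0],
    [-0.03, -0.05, -3, 0, 0, 0],
    [-0.03, -0.05, -3.4, 0, 0, 0],
    [-0.03, -0.05, -3.7, 0, 0, 0],
    [-0.03, -0.05, -3.7, 0, 0, 0]
  ],
  "jaw": -0.2
}}

```text
clock: 2.65
tcp_pos: [0.4764, -0.3261, 0.008]
orientation: [-0.002, 0.111, 0.994, 0.002]
wrist_force: [0.1, -0.7, 0.2]
finger_gap: 0.0511
grip_force: 0.0
```

>>> {"op": "jog_arm", "data": {
  "rows": [
    [0, 0, 0, 0, 0, 0],
    [0, 0, 0, 0, 0, 0],
    [0, 0, 0, 0, 0, 0],
    [0, 0, 0, 0, 0, 0],
    [0, 0, 0, 0, 0, 0],
    [0, 0, 0, 0, 0, 0],
    [0, 0, 0, 0, 0, 0],
    [0, 0, 0, 0, 0, 0]
  ],
  "jaw": 1,
  "force": 50
}}

```text
clock: 3.32
tcp_pos: [0.4796, -0.3286, 0.013]
orientation: [0.001, 0.109, 0.994, -0.001]
wrist_force: [-0.1, -0.9, 6.1]
finger_gap: 0.0124
grip_force: 50.3
```

Run:
```python
from h import *
mpos();c=shot('wrist','w2')
t,s=load('top0'),load('scene0')
P=[(t,(160+380/2.6,115+81/2.6)),(t,(160+481/2.6,115+106/2.6)),(t,(160+336/2.6,115+247/2.6)),(t,(160+440/2.6,115+273/2.6))]
w=np.array([onz(c,u,.012) for c,u in P]);print(w.round(4),w.mean(0))
for a,b in((2,0),(3,1)): d=w[a]-w[b];print(np.degrees(np.arctan2(-d[1],-d[0])))
for a,b in((0,1),(2,3)): d=w[b]-w[a];print(np.degrees(np.arctan2(d[1],d[0]))+90)
```

```text
t 3.3167 tcp [ 0.4796 -0.3286  0.013 ] yaw 167.49 tz [ 0.0023 -0.0022 -1.    ] f [-0.1 -0.9  6.1] gap 0.0124 grip 50.3 q [-0.74  0.48 -0.28  0.81 -0.   -0.52]
[[ 0.6698  0.0356  0.012 ]
 [ 0.6465 -0.0653  0.012 ]
 [ 0.5037  0.0753  0.012 ]
 [ 0.4799 -0.0265  0.012 ]] [0.57497817 0.0047796  0.012     ]
-13.419183245325348
-13.084548997015478
-12.98475013898046
-13.177354771654436
```

View pics/w2.png

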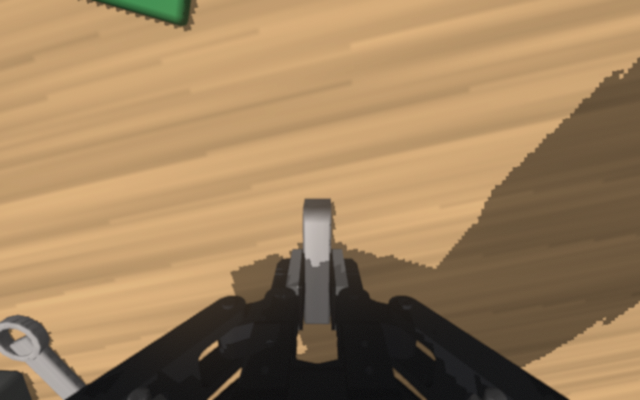

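```bash
cat >> h.py <<'E'
def arbor(O,yaw):
    a=np.radians(yaw);b=np.radians(25);h=np.array([np.cos(a),np.sin(a),0]);u=np.array([0,0,1.])
    X=np.cos(b)*h+np.sin(b)*u; Z=-np.sin(b)*h+np.cos(b)*u; return np.array(O),np.c_[X,np.cross(Z,X),Z]
E
python3 - <<'E'
from h import *
t=load('top0')
a,b=onz(t,(301.2,191.7),.1375),onz(t,(324.0,197.2),.1375); d=a-b;print(a,b,np.linalg.norm(d),np.degrees(np.arctan2(d[1],d[0]))-90)
m=(a+b)/2;h=np.array([np.cos(np.radians(-13.2)),np.sin(np.radians(-13.2)),0]);O=m+.0735*h;O[2]=.11;print('O',O)
O,A=arbor(O,-13.2)
for n,p in [('tip L',(-55,26,68)),('tip R',(-55,-26,68)),('end',(98,0,0)),('slotmid',(43,0,18))]:
    P=O+A@np.array(p)/1e3;print(n,P.round(4),[proj(load(k),P).round(1) for k in('top0','scene0')])
c=load('w2');g=cv2.cvtColor(c['pixels'][:,:,::-1],cv2.COLOR_BGR2GRAY)
print([(y,int(g[y,313:322].mean())) for y in list(range(194,214))+list(range(312,332))])
for y in(199,207,323): print(y,[ (onz(c,(317,y),z)[:2]).round(4) for z in(.022,.016,0)])
s,r=st();print(A)
E
```

```text
[0.53646323 0.04083019 0.1375    ] [ 0.52508124 -0.00974452  0.1375    ] 0.05183966817356767 -12.683274588962291
O [ 0.60233029 -0.00124095  0.11      ]
tip L [0.5318 0.042  0.1484] [array([300.4, 193.3]), array([351. , 194.2])]
tip R [ 0.5199 -0.0086  0.1484] [array([323.6, 199.1]), array([326.8, 189.3])]
end [ 0.6888 -0.0215  0.1514] [array([330.5, 123.5]), array([311.6, 247.5])]
slotmid [ 0.6329 -0.0084  0.1445] [array([324.2, 148.7]), array([321.9, 228.8])]
[(194, 175), (195, 174), (196, 171), (197, 159), (198, 131), (199, 97), (200, 79), (201, 78), (202, 79), (203, 79), (204, 79), (205, 78), (206, 78), (207, 80), (208, 86), (209, 92), (210, 99), (211, 106), (212, 113), (213, 120), (312, 90), (313, 90), (314, 90), (315, 90), (316, 90), (317, 90), (318, 90), (319, 89), (320, 90), (321, 89), (322, 87), (323, 83), (324, 87), (325, 90), (326, 92), (327, 92), (328, 91), (329, 91), (330, 91), (331, 90)]
199 [array([ 0.4401, -0.32  ]), array([ 0.442 , -0.3204]), array([ 0.4469, -0.3216])]
207 [array([ 0.444 , -0.3209]), array([ 0.446 , -0.3213]), array([ 0.4514, -0.3226])]
323 [array([ 0.509 , -0.3353]), array([ 0.5139, -0.3364]), array([ 0.5271, -0.3394])]
[[ 0.88236214  0.22835087 -0.41145222]
 [-0.20695617  0.9735789   0.09650525]
 [ 0.42261826  0.          0.90630779]]
```

```bash
cat >> h.py <<'E'
# ledger of commanded poses: P, R ; final rows of the calls made
import json
def led(*rows):
    try: P,q=json.load(open('led.json'))
    except Exception:
        P=[.224,-.53,.231]; a=R.from_euler('z',22.93,degrees=True)*R.from_euler('x',180,degrees=True); q=a.as_quat().tolist()
    P=np.array(P);r=R.from_quat(q)
    for w in rows: w=np.array(w,float);P=P+w[:3]*.04;r=R.from_rotvec(np.radians(w[3:]*6))*r
    json.dump([P.tolist(),r.as_quat().tolist()],open('led.json','w')); return P,r
def todo(P,r,Pt,Rt):
    return ((np.array(Pt)-P)/.04).round(3).tolist()+(np.degrees((R.from_matrix(Rt)*r.inv()).as_rotvec())/6).round(3).tolist()
E
python3 - <<'E'
from h import *
P,r=led([6.4,5.1,-1,0,0,12],[0,0,-.8,0,0,12.1],[-.03,-.05,-3.7,0,0,0])
print(P,r.as_matrix());O,A=arbor([.6023,-.0012,.11],-13.2)
T=np.c_[-A[:,0],A[:,1],-A[:,2]]
print(todo(P,r,O+A@[.041,0,.101],T))
E
```

```text
[ 0.4788 -0.328   0.011 ] [[-9.76409201e-01  2.15928397e-01  2.64436020e-17]
 [ 2.15928397e-01  9.76409201e-01  1.19575640e-16]
 [-1.54074396e-33  1.22464680e-16 -1.00000000e+00]]
[2.953, 8.202, 5.197, -0.926, -4.063, -0.12]
```

>>> {"op": "jog_arm", "data": {
  "rows": [
    [0, 0, 1, 0, 0, 0],
    [0, 0, 2, 0, 0, 0],
    [0.3, 0.8, 3, -0.2, -0.8, 0],
    [0.6, 1.6, 4, -0.4, -1.8, 0],
    [1, 2.4, 5.2, -0.6, -2.7, 0],
    [1.3, 3.3, 5.2, -0.93, -4.06, -0.12],
    [1.6, 4.2, 5.2, -0.93, -4.06, -0.12],
    [1.9, 5.1, 5.2, -0.93, -4.06, -0.12],
    [2.2, 6, 5.2, -0.93, -4.06, -0.12],
    [2.5, 6.9, 5.2, -0.93, -4.06, -0.12],
    [2.8, 7.7, 5.2, -0.93, -4.06, -0.12],
    [2.95, 8.2, 5.2, -0.93, -4.06, -0.12]
  ]
}}

```text
clock: 4.37
tcp_pos: [0.5969, 0.0041, 0.2198]
orientation: [0.215, 0.111, 0.97, -0.024]
wrist_force: [-0.1, 0.3, -1.0]
finger_gap: 0.0123
grip_force: 49.5
```

>>> {"op": "jog_arm", "data": {
  "rows": [
    [0, 0, 0, 0, 0, 0],
    [0, 0, 0, 0, 0, 0],
    [0, 0, 0, 0, 0, 0]
  ]
}}

```text
clock: 4.62
tcp_pos: [0.5959, 0.0003, 0.2189]
orientation: [0.214, 0.112, 0.97, -0.025]
wrist_force: [1.0, -0.3, -1.9]
finger_gap: 0.0125
grip_force: 49.5
```

Run:
```python
from h import *
P,r=led([2.95,8.2,5.2,-.93,-4.06,-.12]);print(P);mpos()
c=shot('wrist','w3');O,A=arbor([.6023,-.0012,.11],-13.2)
for n,p in [('fL',(-55,26,44)),('tip L',(-55,26,68)),('tip R',(-55,-26,68)),('end',(98,0,0)),('slot corners',(6,8.2,16)),('',(6,-8.2,16)),('',(80,8.2,16)),('',(80,-8.2,16)),('topcorn',(0,38,44)),('',(0,-38,44)),('',(-85,38,44)),('',(-85,-38,44))]: print(n,proj(c,O+A@np.array(p)/1e3).round(1))
im=c['pixels'][:,:,::-1]
```

```text
[ 5.96800000e-01 -1.11022302e-16  2.19000000e-01]
t 4.6167 tcp [5.959e-01 3.000e-04 2.189e-01] yaw 166.81 tz [ 0.4102 -0.0969 -0.9068] f [ 1.  -0.3 -1.9] gap 0.0125 grip 49.5 q [-0.11  0.03 -0.43  0.68 -0.05  0.11]
fL [359.1  82.6]
tip L [364.9  79.5]
tip R [269.8  79.6]
end [317.2 264.8]
slot corners [327.9 169.8]
 [306.7 169.8]
 [326.9 255.6]
 [307.6 255.5]
topcorn [373.3 169.6]
 [261.3 169.6]
 [381.4  28.6]
 [253.3  28.7]
```

View pics/w3.png

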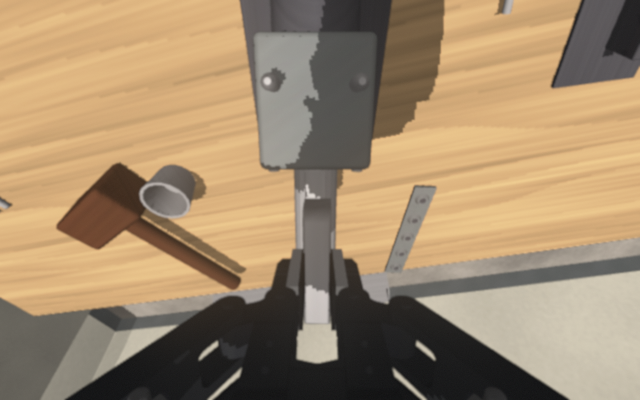

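The wrist view shows the housing top from (254,33) to (371,167), the studs at (270,82) and (360,82), the shaft at columns 297–337 and the key's end at (317,200). The prediction is off by under 2 px sideways, so I'll measure it more finely.

Run:
```python
from h import *
c=load('w3');g=cv2.GaussianBlur(cv2.cvtColor(c['pixels'][:,:,::-1],cv2.COLOR_BGR2GRAY),(3,3),0).astype(int)
def edges(y,x0,x1,th=8):
    d=np.abs(g[y,x0+1:x1+1]-g[y,x0-1:x1-1]); return [(x0+i,int(d[i])) for i in range(1,len(d)-1) if d[i]>th and d[i]>=d[i-1] and d[i]>d[i+1]]
for y in (50,65,110,130,150): print(y,edges(y,245,390))
for y in (172,178,184,190,196,204,212,220,230): print(y,edges(y,285,350,6))
print('col'); gt=g.T.copy()
for x in (290,317,345):
    d=np.abs(gt[x,2:]-gt[x,:-2]); print(x,[(i+1,int(d[i])) for i in range(15,205) if d[i]>10 and d[i]>=d[i-1] and d[i]>d[i+1]])
a=c['pixels'][60:240,240:400,::-1];cv2.imwrite('pics/w3c.png',cv2.resize(a,(533,600),interpolation=cv2.INTER_CUBIC))
```

```text
50 [(246, 44), (254, 26), (316, 29), (376, 15), (384, 24)]
65 [(248, 33), (255, 26), (310, 37), (375, 15), (382, 29)]
110 [(255, 43), (258, 20), (308, 35), (372, 13), (376, 25)]
130 [(257, 28), (261, 14), (311, 29), (374, 18)]
150 [(259, 32), (262, 14), (300, 41), (371, 70)]
172 [(293, 44), (337, 7), (343, 46)]
178 [(294, 47), (337, 7), (342, 49)]
184 [(294, 57), (305, 32), (308, 30), (337, 9), (342, 44)]
190 [(294, 30), (297, 14), (300, 14), (306, 37), (309, 63), (336, 46)]
196 [(293, 25), (297, 14), (300, 15), (304, 26), (307, 38), (315, 45), (320, 28), (336, 55)]
204 [(294, 32), (299, 15), (303, 62), (331, 12), (336, 58)]
212 [(294, 33), (299, 12), (302, 51), (331, 7), (336, 57)]
220 [(294, 28), (297, 15), (302, 47), (335, 50)]
230 [(294, 28), (298, 15), (302, 43), (328, 9), (335, 41)]
col
290 [(32, 27), (163, 38), (169, 55)]
317 [(33, 18), (43, 28), (51, 14), (90, 20), (100, 35), (169, 21), (196, 32), (199, 56)]
345 [(32, 16), (169, 65), (194, 14)]
```

View pics/w3c.png

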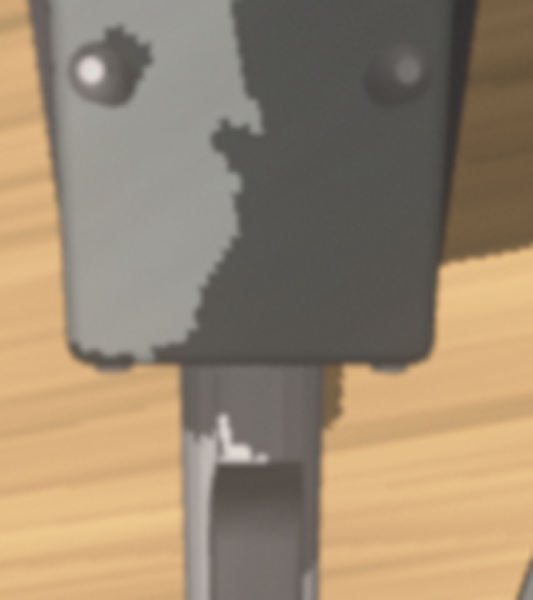

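>>> {"op": "jog_arm", "data": {
  "rows": [
    [0.1, -0.06, -0.25, 0, 0, 0],
    [0.25, -0.1, -0.6, 0, 0, 0],
    [0.41, -0.14, -0.9, 0, 0, 0],
    [0.55, -0.17, -1.2, 0, 0, 0],
    [0.688, -0.202, -1.487, 0, 0, 0],
    [0.688, -0.202, -1.487, 0, 0, 0],
    [0.688, -0.202, -1.487, 0, 0, 0],
    [0.688, -0.202, -1.487, 0, 0, 0],
    [0.688, -0.202, -1.487, 0, 0, 0]
  ]
}}

```text
clock: 5.42
tcp_pos: [0.6244, -0.0084, 0.161]
orientation: [0.216, 0.113, 0.97, -0.025]
wrist_force: [0.6, 0.4, -2.1]
finger_gap: 0.0125
grip_force: 49.5
```

Run:
```python
from h import *
P,r=led([.688,-.202,-1.487,0,0,0]);print(P);mpos()
c=shot('wrist','w4');O,A=arbor([.6019,-.0028,.11],-13.2);print(A.T@(P-O))
for n,p in [('tip L',(-55,26,68)),('tip R',(-55,-26,68)),('slot',(6,8.2,16)),('',(6,-8.2,16)),('topcorn',(0,38,44)),('',(0,-38,44))]: print(n,proj(c,O+A@np.array(p)/1e3).round(1))
a=c['pixels'][0:400,160:480,::-1];cv2.imwrite('pics/w4c.png',cv2.resize(a,(480,600),interpolation=cv2.INTER_CUBIC))
```

```text
[ 0.62432 -0.00808  0.15952]
t 5.4167 tcp [ 0.6244 -0.0084  0.161 ] yaw 166.72 tz [ 0.4125 -0.0974 -0.9057] f [ 0.6  0.4 -2.1] gap 0.0125 grip 49.5 q [-0.12  0.13 -0.48  0.53 -0.05  0.1 ]
[ 4.18033441e-02 -2.08700993e-05  3.51460551e-02]
tip L [395.1  56.6]
tip R [241.2  56.9]
slot [332.4 189.2]
 [303.3 189.2]
topcorn [398.8 192.9]
 [237.2 193.1]
```

View pics/w4c.png

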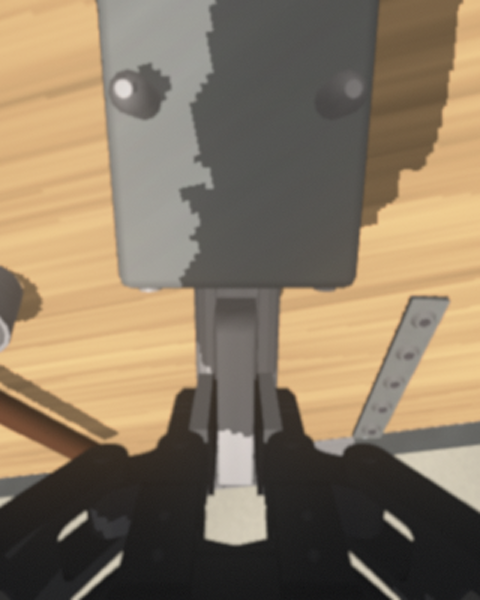

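The crop shows the stud tips at (242,59) and (395,59) and the key centred over the slot at column 317.7, against 317.9 predicted. Lowering it now.

>>> {"op": "jog_arm", "data": {
  "rows": [
    [0.03, -0.007, -0.06, 0, 0, 0],
    [0.055, -0.012, -0.12, 0, 0, 0],
    [0.08, -0.018, -0.17, 0, 0, 0],
    [0.105, -0.024, -0.22, 0, 0, 0],
    [0.13, -0.03, -0.27, 0, 0, 0],
    [0.14, -0.032, -0.29, 0, 0, 0],
    [0.14, -0.032, -0.29, 0, 0, 0],
    [0.14, -0.032, -0.29, 0, 0, 0]
  ]
}}

```text
clock: 6.13
tcp_pos: [0.6297, -0.009, 0.148]
orientation: [0.215, 0.112, 0.97, -0.025]
wrist_force: [-1.0, 0.9, -1.1]
finger_gap: 0.0124
grip_force: 49.5
```

Run:
```python
from h import *
P,r=led([.14,-.032,-.29,0,0,0]);s,_=mpos()
c=shot('wrist','w5');O,A=arbor([.6019,-.0028,.11],-13.2);print(A.T@(P-O),A.T@(s['tcp_pos']-O),A.T@s['wrist_force'])
a=c['pixels'][100:340,200:440,::-1];cv2.imwrite('pics/w5c.png',cv2.resize(a,(600,600),interpolation=cv2.INTER_CUBIC))
```

```text
t 6.1333 tcp [ 0.6297 -0.009   0.148 ] yaw 166.78 tz [ 0.4109 -0.0968 -0.9065] f [-1.   0.9 -1.1] gap 0.0124 grip 49.5 q [-0.12  0.15 -0.48  0.5  -0.05  0.1 ]
[4.21071042e-02 1.17137777e-05 2.22052256e-02] [0.04184246 0.00028516 0.0224228 ] [-1.51539353  0.65837465 -0.50036913]
```

No contact force at 13 mm down, so the key is inside the slot. A little further, then release.

>>> {"op": "jog_arm", "data": {
  "rows": [
    [0.01, -0.002, -0.025, 0, 0, 0],
    [0.02, -0.005, -0.05, 0, 0, 0],
    [0.02, -0.005, -0.05, 0, 0, 0],
    [0.02, -0.005, -0.05, 0, 0, 0]
  ]
}}

```text
clock: 6.52
tcp_pos: [0.6305, -0.0091, 0.1471]
orientation: [0.215, 0.112, 0.97, -0.025]
wrist_force: [-4.7, 0.6, 4.1]
finger_gap: 0.012
grip_force: 50.5
```

>>> {"op": "jog_arm", "data": {
  "rows": [
    [0, 0, 0, 0, 0, 0],
    [0, 0, 0, 0, 0, 0],
    [0, 0, 0, 0, 0, 0],
    [0, 0, 0, 0, 0, 0]
  ],
  "jaw": 0.3
}}

```text
clock: 6.85
tcp_pos: [0.6308, -0.0093, 0.1464]
orientation: [0.215, 0.112, 0.97, -0.025]
wrist_force: [-0.1, 0.5, -0.3]
finger_gap: 0.0298
grip_force: 0.0
```

>>> {"op": "jog_arm", "data": {
  "rows": [
    [-0.15, 0.04, 0.35, 0, 0, 0],
    [-0.4, 0.1, 0.9, 0, 0, 0],
    [-0.8, 0.2, 1.8, 0, 0, 0],
    [-0.8, 0.2, 1.8, 0, 0, 0],
    [-0.8, 0.2, 1.8, 0, 0, 0],
    [-0.8, 0.2, 1.8, 0, 0, 0]
  ]
}}

```text
clock: 7.35
tcp_pos: [0.5986, -0.0012, 0.2184]
orientation: [0.215, 0.112, 0.97, -0.025]
wrist_force: [-0.4, -1.3, 0.3]
finger_gap: 0.03
grip_force: 0.0
```

Run:
```python
from h import *
P,r=led([.02,-.005,-.05,0,0,0],[-.8,.2,1.8,0,0,0]);s,_=mpos()
c=shot('wrist','w6');O,A=arbor([.6019,-.0028,.11],-13.2)
for n,p in [('tip L',(-55,26,68)),('tip R',(-55,-26,68)),('key flat top corners',(14,7,31)),('',(14,-7,31)),('',(72,7,31)),('',(72,-7,31)),('slot',(6,8.2,16)),('',(80,-8.2,16))]: print(n,proj(c,O+A@np.array(p)/1e3).round(1))
a=c['pixels'][20:340,160:480,::-1];cv2.imwrite('pics/w6c.png',cv2.resize(a,(600,600),interpolation=cv2.INTER_CUBIC))
```

```text
t 7.35 tcp [ 0.5986 -0.0012  0.2184] yaw 166.78 tz [ 0.4119 -0.0969 -0.9061] f [-0.4 -1.3  0.3] gap 0.03 grip 0.0 q [-0.11  0.04 -0.43  0.67 -0.05  0.11]
tip L [364.2  74.1]
tip R [267.6  74.2]
key flat top corners [325.9 181.8]
 [306.6 181.9]
 [325.2 253.5]
 [307.4 253.5]
slot [327.  166.8]
 [306.6 253.7]
```

View pics/w6c.png

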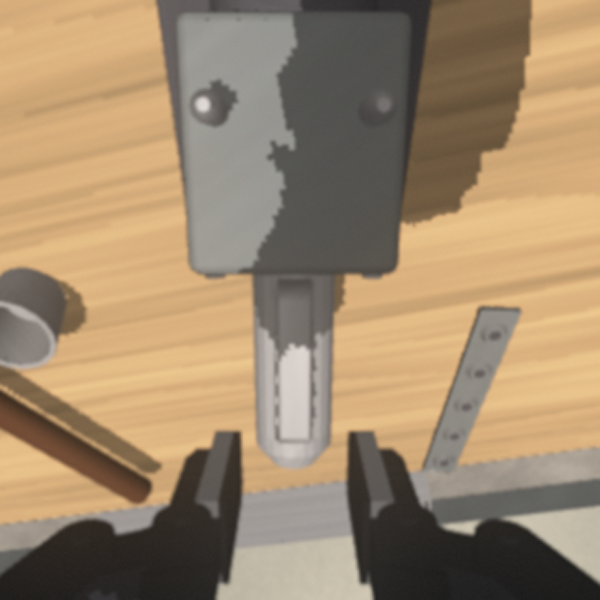

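The crop shows the key lying in the slot (columns 308–326, far end at row 255, as predicted), so it is seated. On to the hub.

```bash
cat >> h.py <<'E'
def down(yaw):
    return (R.from_euler('z',yaw,degrees=True)*R.from_euler('x',180,degrees=True)).as_matrix()
E
python3 - <<'E'
from h import *
P,r=led(); print(P,todo(P,r,[.405,.319,.22],down(191)))
E
```

```text
[ 0.59872 -0.00156  0.21792] [-4.843, 8.014, 0.052, 0.085, 4.195, 3.969]
```

>>> {"op": "jog_arm", "data": {
  "rows": [
    [-0.4, 0.8, 0.3, 0, 0.5, 0.5],
    [-0.8, 1.6, 0.3, 0, 1, 1],
    [-1.2, 2.4, 0.3, 0, 2, 2],
    [-1.7, 3.2, 0.2, 0, 3, 3],
    [-2.2, 4, 0.1, 0.085, 4.195, 3.969],
    [-2.7, 4.7, 0.05, 0.085, 4.195, 3.969],
    [-3.2, 5.4, 0.05, 0.085, 4.195, 3.969],
    [-3.7, 6.2, 0.05, 0.085, 4.195, 3.969],
    [-4.2, 7, 0.05, 0.085, 4.195, 3.969],
    [-4.84, 8, 0.05, 0.085, 4.195, 3.969],
    [-4.84, 8, 0.05, 0.085, 4.195, 3.969],
    [-4.84, 8, 0.05, 0.085, 4.195, 3.969]
  ],
  "jaw": -1
}}

```text
clock: 8.4
tcp_pos: [0.403, 0.3204, 0.2186]
orientation: [-0.001, -0.098, 0.995, -0.001]
wrist_force: [0.7, -0.8, -0.3]
finger_gap: 0.0854
grip_force: 0.0
```

>>> {"op": "jog_arm", "data": {
  "rows": [
    [0, 0, 0, 0, 0, 0],
    [0, 0, 0, 0, 0, 0],
    [0, 0, 0, 0, 0, 0]
  ]
}}

```text
clock: 8.65
tcp_pos: [0.4058, 0.3175, 0.2198]
orientation: [-0.0, -0.095, 0.996, -0.0]
wrist_force: [-0.1, -0.1, -0.3]
finger_gap: 0.0854
grip_force: 0.0
```

Run:
```python
from h import *
P,r=led([-4.84,8,.05,.085,4.195,3.969]);print(P);mpos()
c=shot('wrist','w7');print(proj(c,[.405,.319,.074]))
im=c['pixels'][:,:,::-1];g=cv2.cvtColor(im,cv2.COLOR_BGR2HSV)
x0,y0,x1,y1=200,60,440,255
m=((g[...,1]<60))[y0:y1,x0:x1].astype('u1');k,l,t,ce=cv2.connectedComponentsWithStats(m)
for i in 1+np.argsort(-t[1:,4])[:3]:
    p=np.argwhere(l==i)[:,::-1]+[x0,y0];r=cv2.minAreaRect(p.astype('f4'));V=g[l0:=0] if 0 else g[p[:,1],p[:,0],2]
    print(r,t[i],np.percentile(V,[5,25,50,75,95]),cv2.boxPoints(r).round())
for y in range(100,250,12): print(y,g[y,250:390:5,2])
```

```text
[0.40512 0.31844 0.21992]
t 8.65 tcp [0.4058 0.3175 0.2198] yaw -169.15 tz [-6.e-04 -6.e-04 -1.e+00] f [-0.1 -0.1 -0.3] gap 0.0854 grip 0.0 q [ 0.51  0.2  -0.13  1.24 -0.    0.32]
[318.23663255 190.80178384]
((327.0, 183.5), (59.0, 60.0), 90.0) [  97   94   61   60 3455] [105. 115. 134. 208. 221.] [[297. 154.]
 [357. 154.]
 [357. 213.]
 [297. 213.]]
((272.0, 249.5), (42.0, 9.0), -0.0) [ 51 185  43  10 224] [ 60.    62.    73.5   98.   104.85] [[251. 254.]
 [251. 245.]
 [293. 245.]
 [293. 254.]]
((201.5, 220.5), (21.0, 3.0), 90.0) [  0 150   4  22  49] [124.  129.  144.  162.  176.8] [[200. 210.]
 [203. 210.]
 [203. 231.]
 [200. 231.]]
100 [108 108 110 110 111 112 112 114 115 117 155 209 211 210 210 211 212 212
 210 206 204 206 210 211 212 215 218 221]
112 [109 112 113 115 117 116 118 120 118 116 114 175 193 197 198 200 200 199
 199 200 202 204 205 206 208 209 211 212]
124 [116 119 119 118 115 114 114 114 115 114 113 111 192 197 201 203 203 205
 208 210 208 202 198 199 201 204 207 208]
136 [114 113 113 115 116 117 120 121 122 124 124 125 128 223 220 214 206 202
 203 204 205 206 205 20
[... 389 characters left out ...]
111 109 107 107 108 111 113 115 109 111 116 117 123 126 223 221
 220 210 201 188 206 201 199 200 202 202]
196 [118 119 119 119 120 120 121 120 120 120 109 111 116 116 122 123 220 221
 219 209 198 183 204 208 212 216 217 218]
208 [119 116 115 116 116 117 119 119 118 117 108 109 115 115 121 123 127 220
 218 203 195 186 216 218 218 219 219 214]
220 [119 120 117 117 116 118 120 122 123 123 124 122 119 119 120 120 120 205
 207 203 207 118 121 210 212 213 217 218]
232 [198 124 114 116 119 119 118 115 116 114 114 113 115 118 120 120 119 119
 119 123 126 127 127 124 120 126 209 212]
244 [216 133 175 122 126 125 123 120 119 119 118 118 116 112 112 113 115 117
 119 117 131 176 137 121 121 212 218 221]
```

Run:
```python
from h import *
c=load('w7');hs=cv2.cvtColor(c['pixels'][:,:,::-1],cv2.COLOR_BGR2HSV)
S=hs[...,1].astype(int);V=hs[...,2].astype(int)
for y in range(156,216,6):
    x=np.where(S[y,285:370]<64)[0]+285
    # subpixel crossing on sat
    print(y,x.min() if len(x) else None,x.max() if len(x) else None)
for x in (302,310,318,335,342,350): print(x,'S',[(y,S[y,x],V[y,x]) for y in list(range(150,172,2))+list(range(204,222,2))])
```

```text
156 300 352
162 298 356
168 297 357
174 297 357
180 298 357
186 298 357
192 298 356
198 298 356
204 298 356
210 300 354
302 S [(150, np.int64(106), np.int64(123)), (152, np.int64(101), np.int64(116)), (154, np.int64(58), np.int64(102)), (156, np.int64(29), np.int64(96)), (158, np.int64(27), np.int64(96)), (160, np.int64(27), np.int64(95)), (162, np.int64(27), np.int64(95)), (164, np.int64(24), np.int64(105)), (166, np.int64(21), np.int64(110)), (168, np.int64(23), np.int64(111)), (170, np.int64(23), np.int64(111)), (204, np.int64(21), np.int64(108)), (206, np.int64(19), np.int64(108)), (208, np.int64(23), np.int64(109)), (210, np.int64(39), np.int64(111)), (212, np.int64(92), np.int64(117)), (214, np.int64(102), np.int64(117)), (216, np.int64(103), np.int64(119)), (218, np.int64(105), np.int64(121)), (220, np.int64(104), np.int64(123))]
310 S [(150, np.int64(105), np.int64(126)), (152, np.int64(101), np.int64(121)), (154, np.int64(56), np.int64(105)), (156, np.int64(29), np.int64(98)), (158, np.int64(31), np.int64(100)), (160, np.int64(29), np.int64(97)), (162, np.int64(30), np.int64
[... 2706 characters left out ...]
nt64(210)), (152, np.int64(105), np.int64(201)), (154, np.int64(70), np.int64(146)), (156, np.int64(25), np.int64(124)), (158, np.int64(28), np.int64(126)), (160, np.int64(26), np.int64(126)), (162, np.int64(24), np.int64(126)), (164, np.int64(20), np.int64(164)), (166, np.int64(18), np.int64(202)), (168, np.int64(19), np.int64(204)), (170, np.int64(18), np.int64(202)), (204, np.int64(17), np.int64(197)), (206, np.int64(18), np.int64(196)), (208, np.int64(17), np.int64(195)), (210, np.int64(23), np.int64(196)), (212, np.int64(80), np.int64(207)), (214, np.int64(107), np.int64(212)), (216, np.int64(107), np.int64(210)), (218, np.int64(108), np.int64(208)), (220, np.int64(107), np.int64(207))]
```

Run:
```python
from h import *
c=load('w7');P,r=led();Rm=down(191)
a,b=onz(c,(327,164.5),.074),onz(c,(327,213.7),.074);print(a,b,np.linalg.norm(a-b),(a+b)/2)
for z in(.04,.05,.06,.074):
    l,q=onz(c,(297,185),z),onz(c,(357.5,185),z);print(z,np.linalg.norm(l-q),(l+q)/2)
C=(a+b)/2
print(todo(P,r,[C[0],C[1],.031],Rm))
```

```text
[0.37741129 0.32233602 0.074     ] [0.42718038 0.33239291 0.074     ] 0.05077503057212699 [0.40229583 0.32736447 0.074     ]
0.04 0.06699115558814035 [0.40600583 0.32950435 0.04      ]
0.05 0.06491456937306539 [0.40349243 0.3286626  0.05      ]
0.06 0.06283798315799037 [0.40097902 0.32782084 0.06      ]
0.074 0.05993076245688543 [0.39746025 0.32664238 0.074     ]
[-0.071, 0.223, -4.723, 0.0, 0.0, -0.0]
```

>>> {"op": "jog_arm", "data": {
  "rows": [
    [-0.07, 0.22, -1, 0, 0, 0.05],
    [-0.07, 0.22, -2, 0, 0, 0.05],
    [-0.07, 0.22, -2.8, 0, 0, 0.05],
    [-0.07, 0.22, -3.5, 0, 0, 0.05],
    [-0.07, 0.22, -4.2, 0, 0, 0.05],
    [-0.07, 0.22, -4.72, 0, 0, 0.05],
    [-0.07, 0.22, -4.72, 0, 0, 0.05],
    [-0.07, 0.22, -4.72, 0, 0, 0.05]
  ]
}}

```text
clock: 9.37
tcp_pos: [0.4019, 0.3262, 0.0307]
orientation: [-0.001, -0.097, 0.995, -0.001]
wrist_force: [-0.2, -0.3, 0.3]
finger_gap: 0.0851
grip_force: 0.0
```

>>> {"op": "jog_arm", "data": {
  "rows": [
    [0, 0, 0, 0, 0, 0],
    [0, 0, 0, 0, 0, 0],
    [0, 0, 0, 0, 0, 0],
    [0, 0, 0, 0, 0, 0],
    [0, 0, 0, 0, 0, 0],
    [0, 0, 0, 0, 0, 0],
    [0, 0, 0, 0, 0, 0]
  ],
  "jaw": 1,
  "force": 60
}}

```text
clock: 9.95
tcp_pos: [0.4039, 0.3284, 0.0336]
orientation: [0.002, -0.098, 0.995, 0.001]
wrist_force: [0.9, -1.0, 5.6]
finger_gap: 0.0607
grip_force: 68.0
```

>>> {"op": "jog_arm", "data": {
  "rows": [
    [0, 0, 0.5, 0, 0, 0],
    [0, 0, 1, 0, 0, 0],
    [0, 0, 1, 0, 0, 0],
    [0, 0, 1, 0, 0, 0],
    [0, 0, 1, 0, 0, 0]
  ]
}}

```text
clock: 10.37
tcp_pos: [0.4016, 0.3272, 0.0707]
orientation: [-0.0, -0.098, 0.995, -0.0]
wrist_force: [-0.3, -0.6, -5.5]
finger_gap: 0.0608
grip_force: 68.3
```

Run:
```python
from h import *
P,r=led([-.07,.22,-4.72,0,0,.05],[0,0,1,0,0,0]);s,rm=mpos();print(P)
c=shot('wrist','w8');hs=cv2.cvtColor(c['pixels'][:,:,::-1],cv2.COLOR_BGR2HSV)
S=hs[...,1].astype(int);V=hs[...,2].astype(int)
for y in range(120,330,15): print(y,V[y,240:400:8],S[y,240:400:16])
for x in (300,318,336): print(x,[(y,int(S[y,x]),int(V[y,x])) for y in range(130,330,5)])
```

```text
t 10.3667 tcp [0.4016 0.3272 0.0707] yaw -168.72 tz [-8.e-04 -4.e-04 -1.e+00] f [-0.3 -0.6 -5.5] gap 0.0608 grip 68.3 q [ 0.53  0.31 -0.37  0.89  0.    0.33]
[0.40232 0.32724 0.07112]
120 [128 130 128 123 121 120 121 141 217 218 219 217 218 219 220 222 222 223
 224 224] [108 108 110 107 108 108 109 108 108 107]
135 [121 120 118 118 122 123 126 127 219 223 226 226 220 217 216 218 221 223
 223 223] [105 108 107 107 108 105 108 109 107 105]
150 [132 129 129 127 126 124 125 127 128 221 220 218 215 218 221 221 221 223
 226 228] [108 107 105 106 106 107 108 107 107 105]
165 [123 124 125 127 131 133 134 136 137 138 234 236 231 223 220 219 221 223
 224 223] [104 108 109 107 106 101 103 107 106 106]
180 [120 123 126 131 134 135 131 127 125 126 196 222 224 227 230 232 233 233
 233 234] [106 105 107 105 104 108 106 104 103 102]
195 [121 119 121 120 119 116 118 118 119 122 124 212 228 230 233 231 224 219
 218 220] [105 105 103 104 103 103 104 102 105 106]
210 [114 115 119  99  98 100 104 117 134 132 131 130 187 142 134 137 138 211
 212 216] [103 105  21  22  19  19  18  23  26 107]
225 [127 126 
[... 2116 characters left out ...]
13, 135), (320, 13, 133), (325, 13, 134)]
336 [(130, 107, 216), (135, 108, 220), (140, 106, 224), (145, 108, 220), (150, 108, 215), (155, 106, 223), (160, 107, 219), (165, 103, 231), (170, 102, 233), (175, 102, 233), (180, 106, 224), (185, 107, 220), (190, 103, 231), (195, 104, 228), (200, 59, 126), (205, 24, 130), (210, 18, 187), (215, 18, 193), (220, 17, 193), (225, 19, 131), (230, 19, 118), (235, 20, 116), (240, 18, 113), (245, 19, 109), (250, 17, 108), (255, 15, 102), (260, 14, 126), (265, 13, 133), (270, 13, 133), (275, 13, 133), (280, 13, 134), (285, 13, 134), (290, 13, 134), (295, 15, 135), (300, 13, 134), (305, 12, 133), (310, 13, 134), (315, 13, 134), (320, 13, 133), (325, 13, 133)]
```

Run:
```python
from h import *
from scipy.optimize import fsolve
c=load('w8');P,r=led();a=np.radians(11.3);h=np.array([np.cos(a),np.sin(a)])
def f(v):
    x,b=v; q=P[:2]+h*x
    return [proj(c,[*q,b+.041])[1]-257,proj(c,[*q,b-.033])[1]-200]
x,b=fsolve(f,[-.025,.07]);print('near end rel TCP',x,'-> centre',x+.025,'bore z',b,'rel TCP',b-P[2])
x,b=fsolve(lambda v:[f(v)[0]+1,f(v)[1]],[-.025,.07]);print('sens',x+.025,b-P[2])
O,A=arbor([.6019,-.0028,.11],-13.2);T=np.c_[-A[:,0],A[:,1],-A[:,2]]
print(todo(P,r,O+A@[.135,0,0],T), O+A@[.135,0,0])
hs=cv2.cvtColor(c['pixels'][:,:,::-1],cv2.COLOR_BGR2HSV);V=hs[...,2].astype(int);S=hs[...,1].astype(int)
for y in(208,216,230,245): print(y,[ (235+i,int(S[y,235+i])) for i in range(0,170) if abs(S[y,236+i]-S[y,234+i])>30], [(270+i,int(V[y,270+i])) for i in range(100) if abs(V[y,271+i]-V[y,269+i])>10])
for y in (280,300): print(y,[(236+i,int(V[y,236+i])) for i in range(165) if abs(V[y,237+i]-V[y,235+i])>20])
```

```text
near end rel TCP -0.02621964286552797 -> centre -0.0012196428655279687 bore z 0.06729668251387026 rel TCP -0.003823317486129754
sens -0.0005843150387035215 -0.005830614564197686
[7.967, -8.949, 2.398, -0.069, -4.198, -4.018] [ 0.72101889 -0.03073908  0.16705347]
208 [(261, 91), (262, 65), (263, 37), (370, 40), (371, 72), (372, 96)] [(329, 125), (330, 143), (331, 165), (332, 177), (334, 168), (335, 156), (336, 147), (337, 140)]
216 [(257, 86), (258, 54), (259, 33), (374, 40), (375, 72), (376, 98)] [(284, 103), (285, 111), (330, 130), (331, 148), (332, 176), (347, 197), (348, 185), (349, 159), (350, 138)]
230 [(250, 89), (251, 60), (252, 35), (381, 29), (382, 56), (383, 86)] [(286, 109), (369, 131)]
245 [(243, 84), (244, 51), (245, 26), (390, 47), (391, 78)] [(297, 100), (298, 112), (336, 109), (339, 103), (340, 113), (341, 127)]
280 [(240, 79), (241, 64), (242, 49), (246, 50), (247, 76), (248, 99), (349, 137), (350, 166), (351, 212), (385, 181), (386, 136), (387, 81), (388, 55), (391, 59), (392, 75), (393, 98)]
300 [(236, 61), (248, 57), (249, 85), (250, 105), (383, 115), (384, 96), (385, 66), (397, 60), (398, 83), (399, 107)]
```

Run:
```python
from h import *
P,r=led();O,A=arbor([.6019,-.0028,.11],-13.2);T=np.c_[-A[:,0],A[:,1],-A[:,2]]
print(todo(P,r,O+A@[.137,0,.055],T), O+A@[.137,0,.055])
```

```text
[7.446, -8.827, 3.666, -0.069, -4.198, -4.018] [ 0.70015374 -0.02584521  0.21774563]
```

>>> {"op": "jog_arm", "data": {
  "rows": [
    [0, 0, 0.9, 0, 0, 0],
    [0, 0, 1.8, 0, 0, 0],
    [0.2, -0.2, 2.7, 0, -0.5, -0.5],
    [0.6, -0.7, 3.6, 0, -1, -1],
    [1.1, -1.3, 4.5, 0, -1.6, -1.6],
    [1.7, -2, 5, 0, -2.2, -2.2],
    [2.3, -2.7, 5.3, 0, -2.9, -2.9],
    [2.9, -3.4, 5.3, 0, -3.6, -3.6],
    [3.5, -4.1, 5.3, -0.07, -4.2, -4.02],
    [4.1, -4.8, 5.3, -0.07, -4.2, -4.02],
    [4.7, -5.5, 5.3, -0.07, -4.2, -4.02],
    [5.2, -6.1, 5.3, -0.07, -4.2, -4.02]
  ]
}}

```text
clock: 11.42
tcp_pos: [0.6096, 0.0818, 0.2808]
orientation: [0.213, 0.113, 0.97, -0.025]
wrist_force: [0.5, 0.4, -5.0]
finger_gap: 0.0606
grip_force: 69.8
```

>>> {"op": "jog_arm", "data": {
  "rows": [
    [0.6, -0.7, 0, 0, 0, 0],
    [1.2, -1.4, 0, 0, 0, 0],
    [1.8, -2.1, -0.2, 0, 0, 0],
    [2.24, -2.72, -0.8, 0, 0, 0],
    [2.24, -2.72, -1.4, 0, 0, 0],
    [2.24, -2.72, -1.63, 0, 0, 0],
    [2.24, -2.72, -1.63, 0, 0, 0],
    [2.24, -2.72, -1.63, 0, 0, 0],
    [2.24, -2.72, -1.63, 0, 0, 0]
  ]
}}

```text
clock: 12.17
tcp_pos: [0.7, -0.0244, 0.2195]
orientation: [0.216, 0.112, 0.97, -0.025]
wrist_force: [0.4, -0.2, -4.3]
finger_gap: 0.0611
grip_force: 69.8
```

Run:
```python
from h import *
P,r=led([5.2,-6.1,5.3,-.07,-4.2,-4.02],[2.24,-2.72,-1.63,0,0,0]);s,_=mpos()
O,A=arbor([.6019,-.0028,.11],-13.2);T=np.c_[-A[:,0],A[:,1],-A[:,2]];print(A.T@(P-O),todo(P,r,O+A@[.137,0,.0015],T))
c=shot('wrist','w9')
for n,p in [('tip L',(-55,26,68)),('tip R',(-55,-26,68)),('shaft end top',(98,0,11)),('hub near bottom',(112,0,20)),('hubneartop',(112,0,94)),('topcorn',(0,38,44)),('',(0,-38,44))]: print(n,proj(c,O+A@np.array(p)/1e3).round(1))
cv2.imwrite('pics/w9c.png',c['pixels'][:,:,::-1])
```

```text
t 12.1667 tcp [ 0.7    -0.0244  0.2195] yaw 166.83 tz [ 0.4131 -0.0962 -0.9056] f [ 0.4 -0.2 -4.3] gap 0.0611 grip 69.8 q [-0.13  0.22 -0.2   0.71 -0.04  0.09]
[0.13680842 0.0002243  0.05528173] [0.556, -0.136, -1.217, 0.001, 0.002, 0.002]
tip L [ 395.4 -257.4]
tip R [ 231.2 -257.3]
shaft end top [315.  174.4]
hub near bottom [315.  199.4]
hubneartop [314.  256.2]
topcorn [400.7 -27. ]
 [227.8 -26.9]
```

View pics/w9c.png

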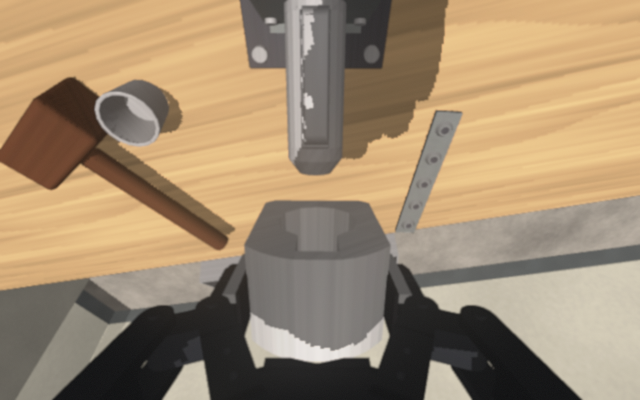

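The view shows the shaft at columns 287–344 with its end at (315,174), exactly as predicted. The hub is held square with its keyway up at columns 245–390 and its near lower edge at row 201. I'll drop onto the axis.

>>> {"op": "jog_arm", "data": {
  "rows": [
    [0.15, -0.04, -0.3, 0, 0, 0],
    [0.3, -0.08, -0.7, 0, 0, 0],
    [0.45, -0.12, -1, 0, 0, 0],
    [0.556, -0.14, -1.217, 0, 0, 0],
    [0.556, -0.14, -1.217, 0, 0, 0],
    [0.556, -0.14, -1.217, 0, 0, 0],
    [0.556, -0.14, -1.217, 0, 0, 0],
    [0.556, -0.14, -1.217, 0, 0, 0]
  ]
}}

```text
clock: 12.88
tcp_pos: [0.7225, -0.0309, 0.1707]
orientation: [0.216, 0.112, 0.97, -0.025]
wrist_force: [-0.5, -0.1, -4.6]
finger_gap: 0.0612
grip_force: 69.8
```

```bash
cat >> h.py <<'E'
def arb(O=(.6019,-.0028,.11),yaw=-13.2):
    P,r=led();O,A=arbor(O,yaw);s,_=st()
    print('t',s['clock'],'cmd',(A.T@(P-O)*1e3).round(1),'meas',(A.T@(s['tcp_pos']-O)*1e3).round(1),'F',(A.T@s['wrist_force']).round(1),'M',(A.T@s['ft_torque']).round(2),'gap',s['finger_gap'].round(4),s['grip_force'].round(0))
E
python3 - <<'E'
from h import *
led([.556,-.14,-1.217,0,0,0]);arb()
O,A=arbor([.6019,-.0028,.11],-13.2)
c=shot('wrist','w10');print(env.get_state()['tcp_pos'])
hs=cv2.cvtColor(c['pixels'][:,:,::-1],cv2.COLOR_BGR2HSV);S=hs[...,1].astype(int);V=hs[...,2].astype(int)
for p in [(60,18,0),(60,-18,0),(98,0,11),(112,31,0),(112,-31,0)]:print(p,proj(c,O+A@np.array(p)/1e3).round(1))
for y in(60,90,110,130,215,230,245,270): print(y,[(235+i,int(V[y,235+i])) for i in range(165) if abs(V[y,236+i]-V[y,234+i])>22],[(235+i) for i in range(165) if (S[y,235+i]<60)!=(S[y,236+i]<60)])
E
```

```text
Traceback (most recent call last):
  File "h.py", line 44, in arb
    print('t',s['clock'],'cmd',(A.T@(P-O)*1e3).round(1),'meas',(A.T@(s['tcp_pos']-O)*1e3).round(1),'F',(A.T@s['wrist_force']).round(1),'M',(A.T@s['ft_torque']).round(2),'gap',s['finger_gap'].round(4),s['grip_force'].round(0))
                                                                                                                                                                               ^^^^^^^^^^^^^^^^^^^^^
AttributeError: 'float' object has no attribute 'round'
```

```bash
sed -i "s/s\['finger_gap'\].round(4),s\['grip_force'\].round(0)/round(s['finger_gap'],4),round(s['grip_force'])/" h.py
python3 - <<'E'
from h import *
arb()
O,A=arbor([.6019,-.0028,.11],-13.2)
c=shot('wrist','w10')
hs=cv2.cvtColor(c['pixels'][:,:,::-1],cv2.COLOR_BGR2HSV);S=hs[...,1].astype(int);V=hs[...,2].astype(int)
for p in [(60,18,0),(60,-18,0),(98,0,11),(112,31,0),(112,-31,0)]:print(p,proj(c,O+A@np.array(p)/1e3).round(1))
for y in(60,90,110,130,215,230,245,270): print(y,[(235+i,int(V[y,235+i])) for i in range(165) if abs(V[y,236+i]-V[y,234+i])>22],[(235+i) for i in range(165) if (S[y,235+i]<60)!=(S[y,236+i]<60)])
E
```

```text
t 12.8833 cmd [ 1.37e+02 -1.00e-01  1.50e+00] meas [137.9   0.2   2.7] F [-2.4 -0.2 -4. ] M [-0.02  0.76  0.06] gap 0.0612 70
(60, 18, 0) [355.5 113.8]
(60, -18, 0) [278.2 113.9]
(98, 0, 11) [316.9 198.9]
(112, 31, 0) [376.6 218.1]
(112, -31, 0) [257.3 218.2]
60 [(236, 211), (237, 193), (275, 182), (276, 165), (292, 175), (293, 145), (294, 121)] [276, 357]
90 [(276, 208), (277, 182), (278, 155), (289, 164), (290, 133)] [277, 356]
110 [(277, 217), (278, 182), (279, 151), (292, 183), (293, 152), (294, 124)] [278, 355]
130 [(278, 203), (279, 173), (280, 150), (281, 137), (282, 123), (354, 102), (355, 117)] [279, 354]
215 [(257, 221), (258, 193), (259, 150), (260, 120), (373, 113), (374, 145), (375, 189), (376, 217)] [259, 373]
230 [(250, 224), (251, 182), (252, 135), (253, 111), (381, 113), (382, 142), (383, 185), (384, 214)] [252, 381]
245 [(243, 196), (244, 159), (245, 125), (389, 128), (390, 168), (391, 202)] [244, 389]
270 [(246, 106), (388, 100), (399, 85)] []
```

Shaft mid and hub mid agree at columns 317.0 and 316.6. I'll slide on in stages, watching the force.

>>> {"op": "jog_arm", "data": {
  "rows": [
    [-0.13, 0.03, -0.06, 0, 0, 0],
    [-0.26, 0.06, -0.123, 0, 0, 0],
    [-0.37, 0.088, -0.178, 0, 0, 0],
    [-0.46, 0.108, -0.22, 0, 0, 0],
    [-0.55, 0.13, -0.264, 0, 0, 0],
    [-0.64, 0.15, -0.307, 0, 0, 0],
    [-0.64, 0.15, -0.307, 0, 0, 0],
    [-0.64, 0.15, -0.307, 0, 0, 0]
  ]
}}

```text
clock: 13.6
tcp_pos: [0.6961, -0.0248, 0.1572]
orientation: [0.215, 0.112, 0.97, -0.025]
wrist_force: [-0.4, 0.1, -5.3]
finger_gap: 0.0609
grip_force: 69.8
```

```bash
python3 -c "
from h import *
led([-.64,.15,-.307,0,0,0]);arb()"
```

```text
t 13.6 cmd [108.   -0.2   1.5] meas [1.076e+02 1.000e-01 1.900e+00] F [-2.6 -0.  -4.6] M [ 0.03  0.82 -0.02] gap 0.0609 70
```

>>> {"op": "jog_arm", "data": {
  "rows": [
    [-0.09, 0.02, -0.042, 0, 0, 0],
    [-0.18, 0.042, -0.085, 0, 0, 0],
    [-0.265, 0.062, -0.127, 0, 0, 0],
    [-0.353, 0.083, -0.17, 0, 0, 0],
    [-0.441, 0.104, -0.212, 0, 0, 0],
    [-0.441, 0.104, -0.212, 0, 0, 0]
  ]
}}

```text
clock: 14.1
tcp_pos: [0.6771, -0.0203, 0.1478]
orientation: [0.214, 0.112, 0.97, -0.025]
wrist_force: [-1.1, 0.3, -4.8]
finger_gap: 0.0608
grip_force: 69.8
```

```bash
python3 -c "
from h import *
led([-.441,.104,-.212,0,0,0]);arb()"
```

```text
t 14.1 cmd [88.  -0.1  1.4] meas [86.   0.1  1.6] F [-3.1  0.  -3.9] M [0.02 0.85 0.03] gap 0.0608 70
```

>>> {"op": "jog_arm", "data": {
  "rows": [
    [-0.1, 0.023, -0.048, 0, 0, 0],
    [-0.2, 0.047, -0.096, 0, 0, 0],
    [-0.3, 0.07, -0.144, 0, 0, 0],
    [-0.4, 0.094, -0.192, 0, 0, 0],
    [-0.5, 0.117, -0.24, 0, 0, 0],
    [-0.6, 0.141, -0.288, 0, 0, 0],
    [-0.7, 0.164, -0.336, 0, 0, 0],
    [-0.8, 0.188, -0.384, 0, 0, 0],
    [-0.9, 0.211, -0.431, 0, 0, 0],
    [-0.99, 0.232, -0.475, 0, 0, 0],
    [-0.99, 0.232, -0.475, 0, 0, 0]
  ]
}}

```text
clock: 15.02
tcp_pos: [0.6377, -0.0111, 0.1289]
orientation: [0.214, 0.112, 0.97, -0.025]
wrist_force: [-0.8, -0.5, -4.4]
finger_gap: 0.061
grip_force: 69.8
```

```bash
python3 -c "
from h import *
led([-.99,.232,-.475,0,0,0]);arb()"
```

```text
t 15.0167 cmd [43.1 -0.1  1.4] meas [41.3  0.1  1.6] F [-2.5 -0.7 -3.7] M [ 0.    0.86 -0.02] gap 0.061 70
```

>>> {"op": "jog_arm", "data": {
  "rows": [
    [-0.09, 0.02, -0.042, 0, 0, 0],
    [-0.18, 0.042, -0.085, 0, 0, 0],
    [-0.265, 0.062, -0.127, 0, 0, 0],
    [-0.31, 0.073, -0.149, 0, 0, 0],
    [-0.31, 0.073, -0.149, 0, 0, 0]
  ]
}}

```text
clock: 15.43
tcp_pos: [0.6255, -0.0083, 0.1231]
orientation: [0.214, 0.112, 0.97, -0.025]
wrist_force: [0.4, -0.0, -5.1]
finger_gap: 0.0607
grip_force: 69.8
```

>>> {"op": "jog_arm", "data": {
  "rows": [
    [-0.033, 0.008, -0.016, 0, 0, 0],
    [-0.066, 0.015, -0.032, 0, 0, 0],
    [-0.066, 0.015, -0.032, 0, 0, 0]
  ]
}}

```text
clock: 15.68
tcp_pos: [0.6248, -0.008, 0.1231]
orientation: [0.216, 0.113, 0.97, -0.025]
wrist_force: [3.1, -0.0, -5.8]
finger_gap: 0.0609
grip_force: 69.6
```

```bash
python3 -c "
from h import *
led([-.31,.073,-.149,0,0,0],[-.066,.015,-.032,0,0,0]);arb()"
```

```text
t 15.6833 cmd [26.  -0.1  1.4] meas [26.8  0.1  1.9] F [ 0.3  0.7 -6.5] M [0.03 0.36 0.04] gap 0.0609 70
```

>>> {"op": "jog_arm", "data": {
  "rows": [
    [-0.033, 0.008, -0.016, 0, 0, 0],
    [-0.066, 0.015, -0.032, 0, 0, 0],
    [-0.099, 0.023, -0.048, 0, 0, 0],
    [-0.099, 0.023, -0.048, 0, 0, 0],
    [-0.099, 0.023, -0.048, 0, 0, 0]
  ]
}}

```text
clock: 16.1
tcp_pos: [0.6248, -0.008, 0.1232]
orientation: [0.219, 0.113, 0.969, -0.025]
wrist_force: [16.8, -3.5, -12.1]
finger_gap: 0.0609
grip_force: 70.5
```

```bash
python3 -c "
from h import *
led([-.099,.023,-.048,0,0,0]);arb();mpos()"
```

```text
t 16.1 cmd [21.5 -0.2  1.3] meas [26.8  0.2  2. ] F [ 10.5   0.5 -18.2] M [ 0.08 -1.2   0.32] gap 0.0609 70
t 16.1 tcp [ 0.6248 -0.008   0.1232] yaw 166.74 tz [ 0.4192 -0.0981 -0.9026] f [ 16.8  -3.5 -12.1] gap 0.0609 grip 70.5 q [-0.12  0.17 -0.54  0.42 -0.05  0.1 ]
```

Run:
```python
from h import *
c=shot('wrist','w11');O,A=arbor([.6019,-.0028,.11],-13.2)
for p in [(-55,26,68),(-55,-26,68),(0,0,44),(0,0,41),(50,0,41),(52,0,41)]:print(p,proj(c,O+A@np.array(p)/1e3).round(1))
g=cv2.cvtColor(c['pixels'][:,:,::-1],cv2.COLOR_BGR2GRAY).astype(int)
for x in(290,305,317,330,345):
    print(x,[(y,int(g[y-2,x]),int(g[y+2,x])) for y in range(150,390) if abs(g[y+1,x]-g[y-1,x])>12])
print([(x,int(g[40,x])) for x in range(200,440,1) if abs(g[40,x+1]-g[40,x-1])>18])
for y in range(0,80,8): print(y,g[y,225:265:4],g[y,380:420:4])
```

```text
(-55, 26, 68) [423.7 108.3]
(-55, -26, 68) [210.3 108.6]
(0, 0, 44) [317.1 259.6]
(0, 0, 41) [317.1 255.8]
(50, 0, 41) [317.2 356. ]
(52, 0, 41) [317.2 359.5]
290 [(256, 88, 109), (257, 87, 120), (258, 92, 131), (259, 100, 134), (260, 109, 135), (332, 136, 218), (333, 136, 234), (334, 139, 236), (335, 170, 236), (356, 235, 117), (357, 235, 57), (358, 228, 47), (359, 190, 47)]
305 [(256, 88, 110), (257, 86, 119), (258, 92, 130), (259, 102, 138), (260, 110, 141), (339, 145, 233), (340, 144, 243), (341, 155, 244), (359, 243, 148), (360, 244, 72), (361, 242, 46), (362, 224, 46), (363, 148, 48)]
317 [(256, 87, 112), (257, 86, 121), (258, 93, 134), (259, 103, 143), (260, 112, 145), (344, 149, 236), (345, 148, 246), (346, 152, 247), (360, 246, 193), (361, 246, 127), (362, 242, 65), (363, 229, 46), (364, 193, 44), (365, 127, 44)]
330 [(256, 86, 111), (257, 85, 118), (258, 93, 130), (259, 102, 137), (260, 111, 139), (346, 142, 231), (347, 141, 241), (348, 148, 242), (359, 242, 111), (360, 241, 55), (361, 232, 43), (362, 185, 45)]
345 [(256, 85, 114), (257, 84, 129), (258, 92, 141), (259, 102,
[... 261 characters left out ...]
4 53 53]
8 [148 148 147 146 147 147 149 149 148 148] [89 89 90 89 89 88 88 87 87 86]
16 [169 170 171 172 173 173 174 173 173 172] [93 92 92 92 92 91 91 92 91 90]
24 [174 174 176 175 176 175 174 173 173 171] [92 93 92 91 92 91 92 91 91 91]
32 [176 176 177 176 174 174 173 172 171 169] [92 92 92 90 91 91 91 92 92 90]
40 [178 176 175 174 173 173 171 171 172 171] [91 91 92 91 91 91 92 91 91 91]
48 [175 173 173 172 171 171 172 172 171 171] [91 91 92 92 92 91 91 91 92 93]
56 [174 172 173 172 173 172 173 172 172 171] [92 91 91 91 92 92 93 92 92 91]
64 [172 173 173 174 173 173 173 172 172 170] [92 92 92 93 93 92 92 91 91 91]
72 [174 174 173 173 173 173 171 171 171 152] [92 92 93 92 92 91 92 92 92 91]
```

>>> {"op": "jog_arm", "data": {
  "rows": [
    [-0.033, 0.006, -0.035, 0, 0, 0],
    [-0.066, 0.012, -0.07, 0, 0, 0],
    [-0.099, 0.02, -0.09, 0, 0, 0],
    [-0.099, 0.02, -0.09, 0, 0, 0],
    [-0.099, 0.02, -0.09, 0, 0, 0]
  ]
}}

```text
clock: 16.57
tcp_pos: [0.6249, -0.008, 0.1233]
orientation: [0.224, 0.113, 0.968, -0.025]
wrist_force: [20.5, -4.1, -8.0]
finger_gap: 0.061
grip_force: 70.6
```

Run:
```python
from h import *
led([-.099,.02,-.09,0,0,0]);arb();mpos()
c=shot('scene','s2');O,A=arbor([.6019,-.0028,.11],-13.2)
for p in [(98,0,0),(98,0,11),(88,0,18),(50,0,41),(50,31,0),(50,-31,0),(0,-31,0),(50,-20,41),(0,-20,41),(0,-38,44),(0,-38,20),(50,-31,-33),(0,-31,-33)]:print(p,proj(c,O+A@np.array(p)/1e3).round(1))
g=cv2.cvtColor(c['pixels'][:,:,::-1],cv2.COLOR_BGR2GRAY)
cv2.imwrite('pics/s2c.png',cv2.resize(c['pixels'][170:290,260:400,::-1],(700,600),interpolation=cv2.INTER_CUBIC))
print(g[205:262:2,290:350:2])
```

```text
t 16.5667 cmd [16.4 -0.3 -0.2] meas [27.   0.2  2.1] F [ 15.6   0.7 -16.1] M [-0.01 -2.19  0.42] gap 0.061 71
t 16.5667 tcp [ 0.6249 -0.008   0.1233] yaw 166.7 tz [ 0.427  -0.0997 -0.8987] f [20.5 -4.1 -8. ] gap 0.061 grip 70.6 q [-0.12  0.16 -0.55  0.41 -0.05  0.1 ]
(98, 0, 0) [310.8 247.3]
(98, 0, 11) [311.5 241.6]
(88, 0, 18) [313.7 236.2]
(50, 0, 41) [321.5 218.2]
(50, 31, 0) [334.5 242.2]
(50, -31, 0) [303.4 235. ]
(0, -31, 0) [311.7 227.1]
(50, -20, 41) [311.4 216. ]
(0, -20, 41) [319.3 209. ]
(0, -38, 44) [310.9 205.7]
(0, -38, 20) [309.5 217. ]
(50, -31, -33) [301.5 250.8]
(0, -31, -33) [309.8 242.2]
[[167 166 166 164  96  36  32  31  31  24  72 140 121 121 120 121 115  86
   55  55  56  55  55  34  26  24  25  23  32  99]
 [175 175 175 174 175 150  31  31  30  22  92 128 118  88  57  57  55  55
   56  56  55  56  55  49  24  26  27  30  25  47]
 [167 168 169 170 169 172  51  32  32  21  18  80  73  70  71  72  70  66
   61  57  55  54  55  55  35  27  26  32  24  33]
 [171 170 172 172 174 176  50  68 114  20  25  80  72  74  78  80  84  87
   90  87  79  71  60  57  45  28  
[... 2441 characters left out ...]
105  87  87  99 113 113
  124 135 137 111  82  73  72  72  57  53  51  41]
 [171 171 171 171 169  91  82  82  78  93 108 103  83  85  96 117 115 114
  121 134 133 100  70  72  74  71  53  53  47  40]
 [165 165 165 165 130  84  82  81  78  64  69  72  71  67  74  96 110 111
  114 133 130  71  56  54  56  55  54  52  42  41]
 [162 161 161 158  89  83  83  83  81  64  64  65  64  66  66  64  66  67
   72 100  80  65  65  65  53  55  53  49  42  42]
 [176 177 176 137  84  84  81  84  83  64  64  64  64  64  67  65  64  66
   67  66  65  65  66  65  55  54  54  46  42  43]
 [176 176 173  91  84  84  82  85  82  66  65  64  64  65  65  66  66  65
   66  67  66  66  65  66  55  52  51  43  41  42]]
```

>>> {"op": "jog_arm", "data": {
  "rows": [
    [0.09, -0.02, 0.06, 0, 0, 0],
    [0.174, -0.04, 0.127, 0, 0, 0],
    [0.174, -0.04, 0.127, 0, 0, 0],
    [0.174, -0.04, 0.127, 0, 0, 0]
  ]
}}

```text
clock: 16.95
tcp_pos: [0.6248, -0.008, 0.1232]
orientation: [0.217, 0.113, 0.969, -0.025]
wrist_force: [7.0, -1.3, -7.4]
finger_gap: 0.0608
grip_force: 71.6
```

```bash
python3 -c "
from h import *
led([.174,-.04,.127,0,0,0]);arb();mpos()"
```

```text
t 16.95 cmd [25.  -0.2  1.4] meas [26.8  0.2  2. ] F [ 3.3  0.3 -9.7] M [ 0.13 -0.33  0.01] gap 0.0608 72
t 16.95 tcp [ 0.6248 -0.008   0.1232] yaw 166.75 tz [ 0.4145 -0.0969 -0.9048] f [ 7.  -1.3 -7.4] gap 0.0608 grip 71.6 q [-0.12  0.17 -0.54  0.43 -0.05  0.1 ]
```

>>> {"op": "jog_arm", "data": {
  "rows": [
    [0, 0, 0, 0, 0, 0],
    [0, 0, 0, 0, 0, 0],
    [0, 0, 0, 0, 0, 0],
    [0, 0, 0, 0, 0, 0],
    [0, 0, 0, 0, 0, 0],
    [0, 0, 0, 0, 0, 0]
  ],
  "jaw": -1
}}

```text
clock: 17.45
tcp_pos: [0.6232, -0.0078, 0.1225]
orientation: [0.215, 0.113, 0.97, -0.025]
wrist_force: [0.3, -0.3, -0.9]
finger_gap: 0.0854
grip_force: 0.0
```

>>> {"op": "jog_arm", "data": {
  "rows": [
    [-0.1, 0.024, 0.22, 0, 0, 0],
    [-0.3, 0.07, 0.66, 0, 0, 0],
    [-0.6, 0.14, 1.32, 0, 0, 0],
    [-0.9, 0.21, 1.98, 0, 0, 0],
    [-1.13, 0.265, 2.49, 0, 0, 0],
    [-1.13, 0.265, 2.49, 0, 0, 0],
    [-1.13, 0.265, 2.49, 0, 0, 0],
    [-1.13, 0.265, 2.49, 0, 0, 0]
  ]
}}

```text
clock: 18.12
tcp_pos: [0.5777, 0.0029, 0.2217]
orientation: [0.215, 0.113, 0.97, -0.025]
wrist_force: [-0.6, 0.2, -0.6]
finger_gap: 0.0858
grip_force: 0.0
```

Run:
```python
from h import *
led([-1.13,.265,2.49,0,0,0]);arb()
c=shot('wrist','w12');O,A=arbor([.6019,-.0028,.11],-13.2)
for p in [(-55,26,68),(-55,-26,68),(0,0,44),(0,0,41),(50,0,41),(52,0,41),(25,31,0),(25,-31,0),(98,0,11)]:print(p,proj(c,O+A@np.array(p)/1e3).round(1))
g=cv2.cvtColor(c['pixels'][:,:,::-1],cv2.COLOR_BGR2GRAY).astype(int)
for x in(290,300,310,317,324,335,345):
    print(x,[(y,int(g[y-2,x]),int(g[y+2,x])) for y in range(100,300) if abs(g[y+1,x]-g[y-1,x])>12])
for y in (170,180,190,200): print(y,[(x,int(g[y,x])) for x in range(250,385) if abs(g[y,x+1]-g[y,x-1])>14])
```

```text
t 18.1167 cmd [ 25.   -0.3 111.3] meas [ 24.7  -0.  111.8] F [-0.8  0.  -0.3] M [-0.01  0.34 -0.06] gap 0.0858 0
(-55, 26, 68) [361.  108.7]
(-55, -26, 68) [273.5 108.8]
(0, 0, 44) [317.2 187.5]
(0, 0, 41) [317.2 186.5]
(50, 0, 41) [317.3 247.8]
(52, 0, 41) [317.3 250.1]
(25, 31, 0) [352.  201.6]
(25, -31, 0) [282.4 201.6]
(98, 0, 11) [317.2 279.6]
290 [(100, 148, 130), (105, 129, 146), (106, 125, 147), (153, 149, 98), (154, 149, 85), (155, 141, 84), (156, 124, 84), (186, 83, 110), (187, 83, 115), (188, 87, 116), (194, 115, 176), (195, 115, 190), (196, 124, 197), (197, 150, 200), (243, 197, 173), (244, 198, 173), (287, 167, 151)]
300 [(148, 146, 112), (149, 145, 109), (152, 112, 83), (153, 109, 83), (185, 85, 117), (186, 83, 129), (187, 83, 123), (198, 118, 168), (199, 118, 199), (200, 122, 209), (201, 137, 210), (245, 212, 161), (246, 211, 148), (247, 207, 146), (248, 188, 147), (268, 141, 168), (269, 144, 171)]
310 [(105, 81, 125), (106, 82, 139), (107, 88, 142), (108, 103, 142), (127, 143, 117), (128, 144, 108), (129, 141, 107), (132, 108, 81), (133, 107, 82), (186, 81, 118), (187
[... 1029 characters left out ...]
81, 118), (204, 120, 164), (205, 120, 189), (206, 123, 197), (207, 139, 198), (279, 165, 146), (280, 165, 152)]
170 [(264, 160), (265, 127), (266, 94), (368, 84), (369, 119), (370, 161), (371, 179)]
180 [(264, 170), (265, 149), (266, 113), (267, 89), (276, 89), (277, 102), (278, 127), (280, 133), (281, 109), (282, 91), (367, 79), (368, 99), (369, 138), (370, 166)]
190 [(276, 160), (277, 143), (278, 122), (301, 124), (302, 134), (303, 144), (306, 148), (307, 133), (354, 116), (355, 132), (356, 157), (357, 170)]
200 [(298, 202), (299, 183), (300, 168), (303, 171), (304, 190), (305, 213), (316, 230), (317, 219), (318, 212), (319, 192), (320, 158), (321, 141), (354, 123), (355, 141), (356, 161)]
```

Hub far edge is at row 247 and the housing edge at row 187, which means the hub is fully home. Next, the cover.

Run:
```python
from h import *
P,r=led(); print(P,todo(P,r,[.58,.293,.20],down(175.5)))
```

```text
[0.57812 0.00252 0.2214 ] [0.047, 7.262, -0.535, 0.643, 4.123, 1.429]
```

>>> {"op": "jog_arm", "data": {
  "rows": [
    [-0.1, 0.7, 0.5, 0, 0.5, 0],
    [-0.1, 1.4, 0.5, 0.1, 1.2, 0.3],
    [0, 2.1, 0.5, 0.3, 2, 0.6],
    [0, 2.8, 0.3, 0.5, 3, 1],
    [0.05, 3.5, 0, 0.643, 4.123, 1.429],
    [0.05, 4.2, -0.3, 0.643, 4.123, 1.429],
    [0.05, 5, -0.5, 0.643, 4.123, 1.429],
    [0.05, 5.8, -0.535, 0.643, 4.123, 1.429],
    [0.05, 6.6, -0.535, 0.643, 4.123, 1.429],
    [0.05, 7.26, -0.535, 0.643, 4.123, 1.429],
    [0.05, 7.26, -0.535, 0.643, 4.123, 1.429],
    [0.05, 7.26, -0.535, 0.643, 4.123, 1.429]
  ]
}}

```text
clock: 19.17
tcp_pos: [0.5792, 0.2944, 0.1979]
orientation: [-0.002, 0.038, 0.999, -0.001]
wrist_force: [0.2, 0.2, -0.2]
finger_gap: 0.0854
grip_force: 0.0
```

>>> {"op": "jog_arm", "data": {
  "rows": [
    [0, 0, 0, 0, 0, 0],
    [0, 0, 0, 0, 0, 0],
    [0, 0, 0, 0, 0, 0],
    [0, 0, 0, 0, 0, 0]
  ]
}}

```text
clock: 19.5
tcp_pos: [0.5802, 0.2921, 0.2004]
orientation: [0.0, 0.04, 0.999, 0.0]
wrist_force: [-0.3, 0.1, 0.2]
finger_gap: 0.0857
grip_force: 0.0
```

Run:
```python
from h import *
P,r=led([.05,7.26,-.535,.643,4.123,1.429]);mpos();print(P)
c=shot('wrist','w13');im=c['pixels'][:,:,::-1];hs=cv2.cvtColor(im,cv2.COLOR_BGR2HSV)
m=((hs[...,1]<70)&(hs[...,2]<110)).astype('u1');m[270:]=0
k,l,t,ce=cv2.connectedComponentsWithStats(m)
i=l[int(proj(c,[.55,.32,.005])[1]),int(proj(c,[.55,.32,.005])[0])]
for i in 1+np.argsort(-t[1:,4])[:4]:
    p=np.argwhere(l==i)[:,::-1];q=cv2.minAreaRect(p.astype('f4'));print(i,t[i],q)
    cn,hi=cv2.findContours((l==i).astype('u1'),cv2.RETR_CCOMP,cv2.CHAIN_APPROX_NONE)
    for cc,h in zip(cn,hi[0]):
        if h[3]>=0 and cv2.contourArea(cc)>20:
            u=cc[:,0].mean(0);print('  hole',u,cv2.contourArea(cc),onz(c,u,.0025).round(4))
print('expect',proj(c,[.58,.293,.005]))
```

```text
t 19.5 tcp [0.5802 0.2921 0.2004] yaw 175.38 tz [ 1.e-04  0.e+00 -1.e+00] f [-0.3  0.1  0.2] gap 0.0857 grip 0.0 q [0.34 0.47 0.2  1.3  0.   0.42]
[0.58012 0.29292 0.2    ]
2 [    0    98   133   172 20509] ((66.0, 183.5), (171.0, 132.0), 90.0)
  hole [106.         127.45652174] 206.0 [0.5024 0.063  0.0025]
3 [ 276  122   72  109 7037] ((311.5, 176.0), (71.0, 108.0), 0.0)
  hole [288.5   139.975] 166.0 [0.5333 0.2641 0.0025]
  hole [335.13953488 139.34883721] 173.5 [0.5368 0.316  0.0025]
6 [ 583  241   57   29 1052] ((611.0, 255.0), (28.0, 56.0), 90.0)
5 [554 228  20  42 661] ((564.5931396484375, 248.88275146484375), (17.93782615661621, 41.68883514404297), 4.763641834259033)
expect [317.69917501 179.11580224]
```

>>> {"op": "jog_arm", "data": {
  "rows": [
    [0, -0.15, -1, 0, 0, 0.1],
    [0, -0.15, -2, 0, 0, 0.1],
    [0, -0.15, -3, 0, 0, 0.1],
    [0, -0.15, -4, 0, 0, 0.1],
    [0, -0.15, -4.65, 0, 0, 0.1],
    [0, -0.15, -4.65, 0, 0, 0.1],
    [0, -0.15, -4.65, 0, 0, 0.1],
    [0, -0.15, -4.65, 0, 0, 0.1]
  ],
  "jaw": -0.3
}}

```text
clock: 20.22
tcp_pos: [0.5815, 0.2874, 0.0164]
orientation: [0.001, 0.034, 0.999, 0.001]
wrist_force: [0.5, 0.8, 0.7]
finger_gap: 0.0556
grip_force: 0.0
```

>>> {"op": "jog_arm", "data": {
  "rows": [
    [0, 0, 0, 0, 0, 0],
    [0, 0, 0, 0, 0, 0],
    [0, 0, 0, 0, 0, 0],
    [0, 0, 0, 0, 0, 0],
    [0, 0, 0, 0, 0, 0],
    [0, 0, 0, 0, 0, 0],
    [0, 0, 0, 0, 0, 0],
    [0, 0, 0, 0, 0, 0]
  ],
  "jaw": 1,
  "force": 60
}}

```text
clock: 20.88
tcp_pos: [0.5811, 0.2876, 0.0161]
orientation: [0.001, 0.034, 0.999, 0.001]
wrist_force: [-0.7, -0.1, 7.1]
finger_gap: 0.009
grip_force: 61.2
```

>>> {"op": "jog_arm", "data": {
  "rows": [
    [0, 0, 0.6, 0, 0, 0],
    [0, 0, 1.5, 0, 0, 0],
    [0, 0, 2.4, 0, 0, 0],
    [0, 0, 3, 0, 0, 0],
    [0, 0, 3, 0, 0, 0],
    [0, 0, 3, 0, 0, 0],
    [0, 0, 3, 0, 0, 0]
  ]
}}

```text
clock: 21.47
tcp_pos: [0.579, 0.287, 0.1331]
orientation: [-0.001, 0.034, 0.999, -0.0]
wrist_force: [0.1, 0.5, -3.2]
finger_gap: 0.0088
grip_force: 59.8
```

```bash
cat >> h.py <<'E'
def holes(c,P,r,zoff,box=(180,0,460,260)):
    hs=cv2.cvtColor(c['pixels'][:,:,::-1],cv2.COLOR_BGR2HSV)
    m=((hs[...,1]<70)&(hs[...,2]<110)).astype('u1');x0,y0,x1,y1=box;mm=np.zeros_like(m);mm[y0:y1,x0:x1]=m[y0:y1,x0:x1]
    cn,hi=cv2.findContours(mm,cv2.RETR_CCOMP,cv2.CHAIN_APPROX_NONE);out=[]
    n=r.as_matrix()[:,2]; p0=P+n*zoff
    for cc,h in zip(cn,hi[0]):
        a=cv2.contourArea(cc)
        if h[3]>=0 and 60<a<900:
            u=cc[:,0].mean(0);o,v=ray(c,u);w=o+v*((p0-o)@n)/(v@n);out.append((u.round(1),a,(r.inv().apply(w-P)*1e3).round(1)))
    return out
E
python3 - <<'E'
from h import *
P,r=led([0,-.15,-4.65,0,0,.1],[0,0,3,0,0,0]);s,rm=mpos();print(P)
c=shot('wrist','w14')
for h in holes(c,s['tcp_pos'],rm,.0115): print(h)
O,A=arbor([.6019,-.0028,.11],-13.2);T=np.c_[-A[:,0],A[:,1],-A[:,2]]
print(todo(P,r,O+A@[-.010,0,.140],T),O+A@[-.010,0,.140])
E
```

```text
t 21.4667 tcp [0.579  0.287  0.1331] yaw 176.08 tz [-1.9e-03 -5.0e-04 -1.0e+00] f [ 0.1  0.5 -3.2] gap 0.0088 grip 59.8 q [0.34 0.49 0.07 1.15 0.   0.4 ]
[0.58012 0.28692 0.134  ]
(array([267.7, 176.3]), 565.5, array([ 46.5, -25.9,  11.5]))
[-1.116, -6.853, 2.466, -0.62, -4.125, -1.525] [0.53547307 0.0127803  0.23265691]
```

>>> {"op": "jog_arm", "data": {
  "rows": [
    [0, 0, 0.9, 0, 0, 0],
    [0, -0.3, 1.8, 0, -0.5, 0],
    [-0.1, -0.9, 2.6, -0.1, -1.2, -0.4],
    [-0.25, -1.6, 3, -0.3, -2, -0.8],
    [-0.4, -2.3, 3, -0.5, -3, -1.2],
    [-0.55, -3, 3, -0.62, -4.125, -1.525],
    [-0.7, -3.8, 3, -0.62, -4.125, -1.525],
    [-0.8, -4.6, 3, -0.62, -4.125, -1.525],
    [-0.9, -5.4, 2.8, -0.62, -4.125, -1.525],
    [-1, -6.2, 2.6, -0.62, -4.125, -1.525],
    [-1.08, -6.86, 2.48, -0.62, -4.125, -1.525],
    [-1.08, -6.86, 2.48, -0.62, -4.125, -1.525]
  ]
}}

```text
clock: 22.52
tcp_pos: [0.5333, 0.009, 0.2292]
orientation: [0.211, 0.115, 0.97, -0.026]
wrist_force: [0.2, 0.2, -2.4]
finger_gap: 0.009
grip_force: 59.9
```

>>> {"op": "jog_arm", "data": {
  "rows": [
    [0, 0, 0, 0, 0, 0],
    [0, 0, 0, 0, 0, 0],
    [0, 0, 0, 0, 0, 0],
    [0, 0, 0, 0, 0, 0]
  ]
}}

```text
clock: 22.85
tcp_pos: [0.5367, 0.0139, 0.2331]
orientation: [0.215, 0.112, 0.97, -0.025]
wrist_force: [-0.2, 0.3, -2.8]
finger_gap: 0.009
grip_force: 59.9
```

Run:
```python
from h import *
P,r=led([-1.08,-6.86,2.48,-.62,-4.125,-1.525]);s,rm=mpos();arb()
c=shot('wrist','w15');O,A=arbor([.6019,-.0028,.11],-13.2)
for h in holes(c,s['tcp_pos'],rm,.0135): print(h)
for p in [(-55,26,68),(-55,-26,68),(-55,26,124),(-55,-26,124)]:print(p,proj(c,O+A@np.array(p)/1e3).round(1))
g=cv2.cvtColor(c['pixels'][:,:,::-1],cv2.COLOR_BGR2GRAY).astype(int)
print(g[150:206:3,244:292:3]);print(g[150:206:3,342:390:3])
```

```text
t 22.85 tcp [0.5367 0.0139 0.2331] yaw 166.88 tz [ 0.4109 -0.0954 -0.9067] f [-0.2  0.3 -2.8] gap 0.009 grip 59.9 q [-0.09 -0.09 -0.51  0.72 -0.06  0.13]
t 22.85 cmd [-8.400e+00  1.000e-01  1.399e+02] meas [ -8.9   1.4 140. ] F [-1.5  0.3 -2.4] M [-0.01  0.65  0.01] gap 0.009 60
(array([369.7, 176.9]), 386.0, array([45.3, 27.9, 13.5]))
(array([370. ,  47.4]), 174.0, array([107.7,  24.8,  13.5]))
(-55, 26, 68) [351.6 157.2]
(-55, -26, 68) [279.1 157.1]
(-55, 26, 124) [363.  174.5]
(-55, -26, 124) [266.9 174.4]
[[133 130 130 131 127 127 129 125 124 122 125 123 121 121 123 123]
 [133 129 129 131 127 127 129 125 125 122 125 124 122 121 122 123]
 [132 130 129 131 128 127 128 125 125 122 125 124 122 122 122 123]
 [133 130 128 130 127 126 128 125 125 123 125 124 122 121 123 123]
 [133 131 129 131 129 129 128 123 122 124 126 127 124 124 126 125]
 [133 132 130 132 128 122 153 159 106 101 114 127 125 124 127 125]
 [133 131 129 130 118 199 216 206 111  96 101 110 124 125 127 120]
 [133 131 130 114 167 219 219 212 112  95 101 100 113 125 127  95]
 [132 132 129 102 194 219 217 213 124  94 100 100
[... 1262 characters left out ...]
 219 220 220 147  68  74  75]
 [ 67  67  67  66  93  97  86  90 152 218 222 223 143  69  75  75]
 [ 68  67  67  66  92  95  85 134 224 224 223 222  94  71  76  75]
 [ 67  66  66  67  79  94  90 159 223 222 221 158  65  74  76  75]
 [ 67  67  66  67  68  77  86 183 216 207 148  66  70  74  76  74]
 [ 68  67  66  67  68  67  64 104 106  77  67  69  71  75  75  75]
 [ 67  67  66  67  69  69  68  70  70  71  72  70  73  74  75  76]
 [ 66  67  67  67  68  70  69  70  71  73  71  71  72  75  75  76]
 [ 66  67  67  67  68  68  70  71  70  72  72  71  73  76  76  76]
 [ 66  67  66  67  67  68  70  70  72  74  72  69  72  76  76  75]
 [ 66  68  66  69  67  69  71  72  72  73  72  71  72  75  75  75]]
```

>>> {"op": "jog_arm", "data": {
  "rows": [
    [0.1, -0.025, -0.24, 0, 0, 0],
    [0.2, -0.05, -0.48, 0, 0, 0],
    [0.3, -0.075, -0.72, 0, 0, 0],
    [0.4, -0.095, -0.92, 0, 0, 0],
    [0.449, -0.106, -1.026, 0, 0, 0],
    [0.449, -0.106, -1.026, 0, 0, 0],
    [0.449, -0.106, -1.026, 0, 0, 0],
    [0.449, -0.106, -1.026, 0, 0, 0]
  ]
}}

```text
clock: 23.57
tcp_pos: [0.555, 0.0087, 0.193]
orientation: [0.215, 0.112, 0.97, -0.025]
wrist_force: [-0.0, 0.2, -2.4]
finger_gap: 0.0091
grip_force: 60.0
```

Run:
```python
from h import *
P,r=led([.449,-.106,-1.026,0,0,0]);s,rm=st();arb()
c=shot('wrist','w16');O,A=arbor([.6019,-.0028,.11],-13.2)
for p in [(-55,26,68),(-55,-26,68),(-55,26,82),(-55,-26,82)]:print(p,proj(c,O+A@np.array(p)/1e3).round(1))
g=cv2.cvtColor(c['pixels'][:,:,::-1],cv2.COLOR_BGR2GRAY).astype(int)
print(g[152:206:2,246:290:2]);print(g[152:206:2,346:390:2])
```

```text
t 23.5667 cmd [-9.1  0.1 94.9] meas [-8.7  0.5 95.7] F [-1.1  0.1 -2.2] M [-0.02  0.55 -0.01] gap 0.0091 60
(-55, 26, 68) [361.4 169.6]
(-55, -26, 68) [271.3 169.7]
(-55, 26, 82) [365.1 175.1]
(-55, -26, 82) [267.6 175.1]
[[131 128 130 132 130 128 127 128 129 126 124 125 123 124 126 126 123 121
  121 122 123 123]
 [132 128 129 131 130 127 127 128 129 127 124 125 124 124 125 125 123 121
  121 122 122 122]
 [132 130 129 131 130 129 127 128 128 127 124 125 123 123 126 126 123 122
  122 122 123 123]
 [133 130 129 131 130 129 127 128 129 126 125 125 124 123 126 126 124 122
  121 122 123 123]
 [133 130 129 131 130 129 127 128 129 127 125 125 125 123 126 126 124 122
  122 122 124 123]
 [134 131 130 132 132 130 129 128 129 126 121 122 125 124 127 128 126 124
  123 124 127 125]
 [134 131 130 131 132 130 126 120 115 107 107 113 113 116 124 127 127 125
  126 125 127 127]
 [133 131 130 132 133 124 115 111 132 106 111 131 133 138 122 119 125 126
  124 125 127 127]
 [133 131 130 132 126 116 158 133 110 102 114 172 226 234 193 116 117 124
  125 125 127 123]
 [134 131 130 129 113 141 195 149  99 101
[... 3445 characters left out ...]
4  65  68  70  70  70  73  73
   76  75  75  75]
 [ 67  66  67  68  68  68  68  69  69  70  71  71  72  73  69  70  72  73
   75  76  75  75]
 [ 66  65  67  68  68  68  68  69  71  71  71  72  74  73  70  70  73  74
   75  76  76  75]
 [ 66  66  67  68  69  68  69  69  71  71  71  71  74  72  71  71  72  74
   75  76  76  75]
 [ 67  66  67  68  69  68  68  70  70  71  73  73  73  73  70  72  72  75
   76  76  76  76]
 [ 66  67  66  67  67  68  68  70  70  71  72  72  73  72  71  71  72  75
   75  76  76  77]
 [ 68  67  68  68  68  69  68  70  70  70  72  73  73  70  69  71  73  75
   77  76  76  76]
 [ 66  65  69  68  68  69  68  70  71  71  72  72  73  71  71  71  73  74
   75  76  77  75]]
```

Through the holes, the stud tips show at (271.5,171) and (361.5,170.5), within 1 px of the model. The holes are centred at (268,177) and (366,177). A small correction, then down.

>>> {"op": "jog_arm", "data": {
  "rows": [
    [0.03, -0.01, -0.1, 0, 0, 0],
    [0.07, -0.02, -0.2, 0, 0, 0],
    [0.115, -0.03, -0.3, 0, 0, 0],
    [0.165, -0.042, -0.4, 0, 0, 0],
    [0.212, -0.055, -0.505, 0, 0, 0],
    [0.212, -0.055, -0.505, 0, 0, 0],
    [0.212, -0.055, -0.505, 0, 0, 0]
  ]
}}

```text
clock: 24.2
tcp_pos: [0.5629, 0.0063, 0.1716]
orientation: [0.214, 0.112, 0.97, -0.025]
wrist_force: [0.1, 0.3, -2.7]
finger_gap: 0.0088
grip_force: 60.0
```

```bash
python3 -c "
from h import *
led([.212,-.055,-.505,0,0,0]);arb()"
```

```text
t 24.2 cmd [-9.7 -0.2 72.9] meas [-10.3  -0.   72.7] F [-1.2  0.3 -2.4] M [-0.03  0.61  0.06] gap 0.0088 60
```

Free past the tips. Down to the housing.

>>> {"op": "jog_arm", "data": {
  "rows": [
    [0.025, -0.006, -0.055, 0, 0, 0],
    [0.05, -0.012, -0.11, 0, 0, 0],
    [0.075, -0.018, -0.165, 0, 0, 0],
    [0.1, -0.024, -0.22, 0, 0, 0],
    [0.12, -0.028, -0.265, 0, 0, 0],
    [0.144, -0.034, -0.317, 0, 0, 0],
    [0.144, -0.034, -0.317, 0, 0, 0],
    [0.144, -0.034, -0.317, 0, 0, 0]
  ]
}}

```text
clock: 24.87
tcp_pos: [0.5689, 0.0051, 0.1597]
orientation: [0.215, 0.112, 0.97, -0.025]
wrist_force: [-2.7, 0.7, 1.0]
finger_gap: 0.0088
grip_force: 60.4
```

```bash
python3 -c "
from h import *
led([.144,-.034,-.317,0,0,0]);arb()"
```

```text
t 24.8667 cmd [-9.7 -0.2 58.9] meas [-9.7  0.1 59.4] F [-2.1  0.   2.1] M [-0.13  0.84 -0.07] gap 0.0088 60
```

>>> {"op": "jog_arm", "data": {
  "rows": [
    [0.01, -0.002, -0.022, 0, 0, 0],
    [0.02, -0.005, -0.045, 0, 0, 0],
    [0.02, -0.005, -0.045, 0, 0, 0],
    [0.02, -0.005, -0.045, 0, 0, 0]
  ]
}}

```text
clock: 25.2
tcp_pos: [0.5689, 0.0051, 0.1597]
orientation: [0.215, 0.112, 0.97, -0.025]
wrist_force: [-16.6, 2.9, 18.3]
finger_gap: 0.0087
grip_force: 63.8
```

```bash
python3 -c "
from h import *
led([.02,-.005,-.045,0,0,0]);arb()"
```

```text
t 25.2 cmd [-9.7 -0.2 56.9] meas [-9.7  0.1 59.3] F [-7.6 -1.  23.7] M [-0.35  2.05 -0.02] gap 0.0087 64
```

Stiff at the seated height. Ease off, release, and withdraw.

>>> {"op": "jog_arm", "data": {
  "rows": [
    [-0.015, 0.004, 0.034, 0, 0, 0],
    [-0.015, 0.004, 0.034, 0, 0, 0]
  ]
}}

```text
clock: 25.37
tcp_pos: [0.5694, 0.0051, 0.1599]
orientation: [0.216, 0.112, 0.97, -0.025]
wrist_force: [-8.2, 1.7, 9.5]
finger_gap: 0.0093
grip_force: 62.1
```

>>> {"op": "jog_arm", "data": {
  "rows": [
    [0, 0, 0, 0, 0, 0],
    [0, 0, 0, 0, 0, 0],
    [0, 0, 0, 0, 0, 0],
    [0, 0, 0, 0, 0, 0],
    [0, 0, 0, 0, 0, 0]
  ],
  "jaw": 0
}}

```text
clock: 25.78
tcp_pos: [0.5694, 0.0049, 0.1591]
orientation: [0.215, 0.112, 0.97, -0.025]
wrist_force: [0.3, 0.4, -0.3]
finger_gap: 0.0427
grip_force: 0.0
```

>>> {"op": "jog_arm", "data": {
  "rows": [
    [-0.1, 0.024, 0.22, 0, 0, 0],
    [-0.3, 0.07, 0.66, 0, 0, 0],
    [-0.6, 0.14, 1.32, 0, 0, 0],
    [-0.9, 0.21, 1.98, 0, 0, 0],
    [-1.13, 0.265, 2.49, 0, 0, 0],
    [-1.13, 0.265, 2.49, 0, 0, 0],
    [-1.13, 0.265, 2.49, 0, 0, 0],
    [-1.13, 0.265, 2.49, 0, 0, 0]
  ]
}}

```text
clock: 26.45
tcp_pos: [0.5237, 0.0156, 0.2586]
orientation: [0.215, 0.112, 0.97, -0.025]
wrist_force: [0.6, -0.4, 0.1]
finger_gap: 0.0429
grip_force: 0.0
```

Run:
```python
from h import *
led([-.015,.004,.034,0,0,0],[-1.13,.265,2.49,0,0,0]);arb()
c=shot('wrist','w17');O,A=arbor([.6019,-.0028,.11],-13.2)
for n,p in [('plate near',(-75,0,49)),('plate far',(55,0,49)),('side',(-40,40,49)),('side',(-40,-40,49)),('rib',(-40,5,85)),('',(-40,-5,85)),('side far',(40,40,49)),('',(40,-40,49)),('stud',(-55,26,68)),('',(-55,-26,68)),('shaft end',(98,0,11)),('rib far',(20,0,85))]:print(n,p,proj(c,O+A@np.array(p)/1e3).round(1))
hs=cv2.cvtColor(c['pixels'][:,:,::-1],cv2.COLOR_BGR2HSV);S=hs[...,1].astype(int);g=hs[...,2].astype(int)
for x in(295,305,335): print(x,[(y,int(g[y-2,x]),int(g[y+2,x])) for y in range(60,360) if abs(g[y+1,x]-g[y-1,x])>14])
for y in(150,165,180,200,230,255): print(y,[(x,int(g[y,x])) for x in range(240,400) if abs(g[y,x+1]-g[y,x-1])>14])
# bystanders / scene before-after at the shaft side
t0,t1=load('top0'),shot('top','top1')
d=np.abs(t0['pixels'].astype(int)-t1['pixels']).max(2)
for n,(x,y) in {'tin':(400,147),'awl handle':(243,238),'awl tip':(248,195)}.items(): print(n,d[y-8:y+9,x-8:x+9].mean())
```

```text
t 26.45 cmd [ -9.6  -0.2 168.3] meas [-1.000e+01  1.000e-01  1.687e+02] F [ 0.6 -0.2 -0.2] M [-0.02  0.34  0.01] gap 0.0429 0
plate near (-75, 0, 49) [317.  125.5]
plate far (55, 0, 49) [317.1 261.6]
side (-40, 40, 49) [362.3 166.2]
side (-40, -40, 49) [271.9 166.3]
rib (-40, 5, 85) [323.6 175.4]
 (-40, -5, 85) [310.6 175.4]
side far (40, 40, 49) [358.4 247.8]
 (40, -40, 49) [275.8 247.9]
stud (-55, 26, 68) [349.2 152.5]
 (-55, -26, 68) [284.9 152.5]
shaft end (98, 0, 11) [317.1 278.3]
rib far (20, 0, 85) [317.1 245.8]
295 [(108, 99, 65), (109, 98, 62), (113, 62, 123), (114, 62, 142), (115, 73, 152), (116, 95, 161), (117, 123, 166), (122, 165, 137), (123, 165, 121), (124, 159, 106), (125, 149, 107), (140, 113, 79), (141, 113, 69), (142, 109, 68), (168, 71, 102), (169, 72, 107), (170, 75, 109), (260, 110, 205), (261, 110, 228), (262, 121, 229), (263, 158, 223), (285, 215, 173), (286, 210, 170), (287, 201, 172), (311, 170, 201), (312, 173, 202), (357, 202, 107), (358, 203, 54), (359, 197, 42)]
305 [(111, 107, 74), (112, 105, 91), (114, 81, 137), (115, 74, 148), (116, 91, 156), (117, 11
[... 1324 characters left out ...]
, (273, 184), (274, 147), (275, 126), (321, 108), (322, 95), (323, 78), (325, 78), (326, 96), (327, 108), (359, 123), (360, 162), (361, 206), (362, 224)]
230 [(274, 227), (275, 181), (276, 133), (277, 119), (357, 116), (358, 140), (359, 185), (360, 215), (389, 221), (390, 187), (391, 144)]
255 [(258, 226), (259, 209), (260, 169), (261, 125), (262, 104), (269, 94), (270, 80), (271, 66), (275, 71), (276, 92), (277, 108), (356, 109), (357, 97), (358, 72), (359, 58), (362, 59), (363, 73), (364, 89), (372, 105), (373, 140), (374, 189), (375, 218), (381, 212), (382, 175), (383, 140), (397, 149), (398, 167), (399, 196)]
tin 2.2145328719723185
awl handle 23.567474048442907
awl tip 2.4567474048442905
```

Run:
```python
from h import *
for f in('top0','top1'):
    h=cv2.cvtColor(load(f)['pixels'][:,:,::-1],cv2.COLOR_BGR2HSV)[205:265,228:262]
    m=((h[...,1]>140)).astype('u1');p=np.argwhere(m);print(f,len(p),p.mean(0)+[205,228],p.min(0),p.max(0),h[...,2].mean())
```

```text
top0 241 [238.48962656 242.65975104] [18  9] [49 20] 134.07303921568626
top1 114 [231.42982456 242.24561404] [18  9] [45 20] 108.91127450980392
```

The awl's outline still starts and lies in the same place, with only the arm's shadow over its end. Handing in.

```bash
python3 -c "
from h import *
print(env.hand_in())"
```

```text
the job is handed in; nothing more can be done
None
```

I handed the job in at about 26.5 s with the key in its slot, the hub home against the housing and the cover flat over both studs; the hand-in gave no verdict, and I saw no sign that the awl or tin had moved.

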